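# Load and close the specimen dry box

## Robot

A 6-joint arm with a two-finger parallel gripper is mounted at the origin on the work surface. World frame = base frame: x ahead of the robot, y to its left, z up, the work surface at z = 0. Lengths are in mm, angles in rad, forces in N, time in s.
With the tool pointing down it reaches from about 350 to 775 mm from the base axis. Payload 7.3 kg.
Tool frame: the origin (TCP) lies midway between the tips of the shut fingers; the grasp point (between the pads) lies 19 mm behind it; x points along the fingers, y is the direction in which the jaws open and shut, and the axes are right-handed (so a half turn about x gives the same grasp; the last joint's range is limited). The gripper opens to 92 mm and grips with 3 to 60 N. Pads are 19 mm wide; open, the fingers measure 130 mm over their backs; the gripper's body (75 mm by 190 mm) begins 47 mm behind the grasp point.
Start: joints at [-1.332, 0.342, 1.524, -0, 1.275, -0.146], TCP at [197.095, -486.62, 226.741] pointing down, gripper open.
Joint ranges: [-2.53, 2.53], [-0.77, 2.02], [0.04, 2.7], [-1, 4.14], [0.28, 2.66], [-3.11, 3.11]. Speed limits (rad/s): [2.57, 2.57, 3.14, 3.14, 3.14, 3.14].

## Interface

Orientations are given as [roll, pitch, yaw] about the fixed x, y, z axes, in that order (R = Rz(yaw) Ry(pitch) Rx(roll)).
In Python, from plant import get_obs, capture, close_job gives the robot as it stands. The module is installed in compiled form; this text tells all that it offers.
- The arm moves only by the tool send_rows, never from a script. Its argument "moves" is a list of rows, each a list of 4 numbers: the shift along the tool's x, y, z in mm, then the turn about the tool's x in degrees. In form: [[tx, ty, tz, yaw], ...]. A call has 1 to 8 rows; each row shifts and turns the commanded pose from where the row before left it, along the tool's axes as they then stand; what a row does not reach is not made up. A row lasts 1/8 s, in which the tool goes at most 62.5 mm and 10.7 degrees, less where a joint would pass 70% of its speed; a pose out of reach is approached as far as the arm can. A call with a gripper value outside its range is refused whole. "hand" is the opening, from 0 (shut) to 1 (fully open), set as the call begins (left out, the last holds). The fingers move at their own pace and stop on an object; the grip force is fixed at half the most. Time passes only in rows, so rows that do not move let the fingers close. It gives the time, the measured TCP pose, the force and the opening at its end, in the units of the state.
- get_obs(): the state, without advancing time (a new reading comes with each control period).
- capture(name): name is "side" or "top"; returns a dict with "image" (384x512x3 uint8, red, green, blue), "K" (3x3 intrinsics, pixels), "position" and "attitude" of the camera in the world. Camera axes: x right, y down, z forward; pixel columns grow to the right and rows downward; lengths in mm; the calibration is good to about 2 mm. A picture is of the moment at which its call begins. There is no depth.
- close_job(): hands the job in, once; it reports no verdict.
The state is a dict: "time": time; "joint_positions": joint angles; "dq": joint speeds; "tau": joint torques, N m; "tool_pos": TCP position; "tcp_rot": TCP orientation; "contact_force": force on the tool from outside, world axes, zero at the start; "moment": the same for the moment, N m; "grip_width": finger opening in mm.
Only numpy, scipy, OpenCV 4.12 (cv2) and the standard library are available. Lean on these libraries where they do the work, as an engineer would, in place of code of your own. Each camera call takes 0.05 s, during which the arm holds its last target. There are 200 camera calls.

## Task

Take the spent perforated desiccant case out of the blue dry box and lay it in the steel tray, and stand every specimen tin from the table upright in the box, flat on its floor between the ribs. Then fit the cover: slip its edge under the box's metal lip with the other side raised, and level it down until it lies flat on its ledge all round. Only then turn the purge selector to its fifth click from the off mark (the longer tick), and leave everything released and the other things on the bench undisturbed.

Things in the scene. Friction and masses are not known exactly. Their poses are not given: they have to be found in the camera images.
- dry_box: fixed blue open-topped box, 148 (x) x 213 (y) x 54 mm; origin under its centre, z up, x across its short side, bare-metal lip along its -x side (towards the robot). Inside, a ledge at 34 mm height runs round a recess for the cover: x -68 to +68, y -100.5 to +100.5 mm. The far (+x) and side walls rise to 48 mm
- lip_edge (a point): middle of the lip's inner lower edge, at (-54, 0, 48) mm in the frame of dry_box. The lip overhangs the recess by 14 mm (x -68 to -54) along the whole -x side; underside at 48 mm, so 14 mm above the ledge; top at 54 mm
- box_floor (a point): on the floor of the cavity below the ledge, at (3, 0, 6) mm in the frame of dry_box, same axes. The cavity is 120 mm (x -60 to +60) by 189 mm (y); the ledge is 28 mm above its floor. Three ribs along x (3 mm thick, 8 mm high) part the floor into four pockets side by side in y, each about 45 mm wide
- cover: loose grey cover plate, 132 (x) x 196 (y) x 6 mm, about 0.22 kg, lying flat on the table at the start; origin at the centre of its underside, z up. Its -x edge must go under the lip with the +x side raised (8 to 20 degrees), then the +x side is lowered. Home: same frame as dry_box but 34 mm higher, with 2 mm play each way in x, 2.5 mm in y
- cover_fin (a point): centre of the top of the cover's black upright grip fin, at (8, 0, 48) mm in the frame of the cover, same axes. The fin is 12 mm thick (x), 50 mm long (y) and rises 42 mm above the plate
- spent_case: loose perforated flat aluminium desiccant case, 44 (x) x 30 (y) x 22 mm, origin under its centre; at the start it lies in a middle pocket of the box (y = -24 mm in the frame of dry_box), long side along the box's x
- tray: fixed shallow open steel tray, 130 (x) x 90 (y) x 14 mm outside, wall and floor 4 mm; origin under its centre
- selector (a joint): purge selector, black rotary switch. Value in rad: 0 at the off mark, growing clockwise seen from above; a spring detent (about 0.1 N m) pulls it to the nearest multiple of 0.5236 (30 degrees a click), positions 0 to 7, stops at both ends. It starts at 0, 1 or 2. Black ticks surround it; the off mark is twice as long as the others
- selector_axis (a point): on the selector's axis, on top of its fixed grey block (90 x 90 x 30 mm high); the frame is the block's, z up. On it turn a disc (52 mm across, 6 mm high) and an upright grip bar 46 mm long, 12 mm thick, top 38 mm above this point. At value 0 the bar's white-lined pointer end points along this frame's -x
- jar: bystander: amber jar 48 mm across, 60 mm high; leave alone
- slide_box: bystander: blue flat box 85 x 60 x 30 mm; leave alone
- dish: bystander: white dish 70 mm across; leave alone
- pocket0 (a point): centre of a pocket's floor, at (3, -72, 6) mm in the frame of dry_box, same axes
- pocket1 (a point): centre of a pocket's floor, at (3, -24, 6) mm in the frame of dry_box, same axes
- pocket2 (a point): centre of a pocket's floor, at (3, 24, 6) mm in the frame of dry_box, same axes
- pocket3 (a point): centre of a pocket's floor, at (3, 72, 6) mm in the frame of dry_box, same axes
- tin_a: loose closed specimen tin, a steel disc-shaped can 41 mm across, 22 mm high, paper disc on top, about 45 g; origin at the centre of its underside, z up; standing on the table to the robot's left at the start. All tins are alike; three or four are present, absent ones read None
- tin_b: loose closed specimen tin, a steel disc-shaped can 41 mm across, 22 mm high, paper disc on top, about 45 g; origin at the centre of its underside, z up; standing on the table to the robot's left at the start. All tins are alike; three or four are present, absent ones read None
- tin_c: loose closed specimen tin, a steel disc-shaped can 41 mm across, 22 mm high, paper disc on top, about 45 g; origin at the centre of its underside, z up; standing on the table to the robot's left at the start. All tins are alike; three or four are present, absent ones read None
- tin_d: loose closed specimen tin, a steel disc-shaped can 41 mm across, 22 mm high, paper disc on top, about 45 g; origin at the centre of its underside, z up; standing on the table to the robot's left at the start. All tins are alike; three or four are present, absent ones read None

How it is judged (in metres and radians):
On the way, in this order (a step that is already met when the one before it is completed fails the run):
1. the spent case is in the tray and every tin stands in a pocket of the box, with the selector not yet at the fifth click (x of spent_case in the frame of tray between -0.06 and 0.06 m and y of spent_case in the frame of tray between -0.042 and 0.042 m and z of spent_case in the frame of tray between -0.003 and 0.025 m and x of tin_a in the frame of box_floor between -0.048 and 0.045 m and y of tin_a in the frame of box_floor between -0.078 and 0.078 m and z of tin_a in the frame of box_floor between -0.004 and 0.004 m and angle between each of tin_a, tin_b, tin_c, tin_d's own z axis and vertical below 0.12 rad and x of tin_b in the frame of box_floor between -0.048 and 0.045 m and y of tin_b in the frame of box_floor between -0.078 and 0.078 m and z of tin_b in the frame of box_floor between -0.004 and 0.004 m and x of tin_c in the frame of box_floor between -0.048 and 0.045 m and y of tin_c in the frame of box_floor between -0.078 and 0.078 m and z of tin_c in the frame of box_floor between -0.004 and 0.004 m and x of tin_d in the frame of box_floor between -0.048 and 0.045 m and y of tin_d in the frame of box_floor between -0.078 and 0.078 m and z of tin_d in the frame of box_floor between -0.004 and 0.004 m and value of joint selector below 2.3 rad), for 0.2 s.
2. the cover lies level on its ledge, its edge under the lip, with the selector not yet at the fifth click (x of cover in the frame of dry_box between -0.005 and 0.005 m and y of cover in the frame of dry_box between -0.006 and 0.006 m and z of cover in the frame of dry_box between 0.031 and 0.0365 m and angle between the x axis of cover and the x axis of dry_box, either way round below 0.05 rad and angle between cover's own z axis and vertical below 0.035 rad and x of tin_a in the frame of box_floor between -0.048 and 0.045 m and y of tin_a in the frame of box_floor between -0.078 and 0.078 m and z of tin_a in the frame of box_floor between -0.004 and 0.004 m and angle between each of tin_a, tin_b, tin_c, tin_d's own z axis and vertical below 0.12 rad and x of tin_b in the frame of box_floor between -0.048 and 0.045 m and y of tin_b in the frame of box_floor between -0.078 and 0.078 m and z of tin_b in the frame of box_floor between -0.004 and 0.004 m and x of tin_c in the frame of box_floor between -0.048 and 0.045 m and y of tin_c in the frame of box_floor between -0.078 and 0.078 m and z of tin_c in the frame of box_floor between -0.004 and 0.004 m and x of tin_d in the frame of box_floor between -0.048 and 0.045 m and y of tin_d in the frame of box_floor between -0.078 and 0.078 m and z of tin_d in the frame of box_floor between -0.004 and 0.004 m and value of joint selector below 2.3 rad), for 0.2 s.
3. the selector is at the fifth click from off (value of joint selector between 2.488 and 2.748 rad), for 0.2 s.
At the end, for the whole second after the job is handed in: Spent case in the tray; every tin upright (0.12 rad) on a pocket floor (4 mm); cover in its recess under the lip, within 5 mm in x, 6 mm in y, level within 0.035 rad, down to 2.5 mm from its ledge; selector at its fifth click (2.618 rad, within 0.13); all at rest (all of step 3 and x of spent_case in the frame of tray between -0.06 and 0.06 m and y of spent_case in the frame of tray between -0.042 and 0.042 m and z of spent_case in the frame of tray between -0.003 and 0.025 m and x of tin_a in the frame of box_floor between -0.048 and 0.045 m and y of tin_a in the frame of box_floor between -0.078 and 0.078 m and z of tin_a in the frame of box_floor between -0.004 and 0.004 m and angle between each of tin_a, tin_b, tin_c, tin_d's own z axis and vertical below 0.12 rad and x of tin_b in the frame of box_floor between -0.048 and 0.045 m and y of tin_b in the frame of box_floor between -0.078 and 0.078 m and z of tin_b in the frame of box_floor between -0.004 and 0.004 m and x of tin_c in the frame of box_floor between -0.048 and 0.045 m and y of tin_c in the frame of box_floor between -0.078 and 0.078 m and z of tin_c in the frame of box_floor between -0.004 and 0.004 m and x of tin_d in the frame of box_floor between -0.048 and 0.045 m and y of tin_d in the frame of box_floor between -0.078 and 0.078 m and z of tin_d in the frame of box_floor between -0.004 and 0.004 m and x of cover in the frame of dry_box between -0.005 and 0.005 m and y of cover in the frame of dry_box between -0.006 and 0.006 m and z of cover in the frame of dry_box between 0.031 and 0.0365 m and angle between the x axis of cover and the x axis of dry_box, either way round below 0.05 rad and angle between cover's own z axis and vertical below 0.035 rad and linear speed of each of tin_a, tin_b, tin_c, tin_d, cover, spent_case below 0.02 m/s); the robot touches nothing.
It fails at once if the jar is disturbed (moved over 25 mm) (distance of jar from where it was at the start of the episode above 0.025 m).
It fails at once if the slide box is disturbed (moved over 25 mm) (distance of slide_box from where it was at the start of the episode above 0.025 m).
It fails at once if the dish is disturbed (moved over 25 mm) (distance of dish from where it was at the start of the episode above 0.025 m).
Of tin_a, tin_b, tin_c, tin_d only 3 to 4 are there at a start; the rules pass over those that are not, and their reading is None.
At some moment in a run one of tin_a, tin_b, tin_c, tin_d, cover may be knocked a few centimetres aside while the robot is not near it.
Once in a run the grip may slacken for a moment while it holds something.
It also fails if it takes over 210 s, if anything falls off the work surface, if the arm or the gripper's body presses on something with over 40 N, if the wrist force passes 120 N, or if a joint passes its speed limit or range.

## Working session

There is one attempt and no reset: what is moved stays moved. The work goes in short steps, Python scripts to look and compute and a tool call to move; the robot and the scene stay as the last step left them, time stands still between calls to the robot, and variables do not carry over. Pictures are saved under pics/ and viewed, about 12 in all and at most 16, crops included, and the job is handed in when it is done.

Besides the shell and the picture viewer there is one more tool, called after "Request:" by a JSON object that holds its "fn" and its "kwargs". send_rows: Moves the arm, as the interface text tells. Its arguments: {"type":"object","properties":{"moves":{"type":"array","items":{"type":"array","items":{"type":"number"}}},"hand":{"type":"number"}},"required":["moves"]}

```bash
mkdir -p pics; cat > h.py <<'E'
import numpy as np, cv2
from scipy.spatial.transform import Rotation as R
from plant import get_obs, capture, close_job
def shot(cam,name):
    c=capture(cam); cv2.imwrite(f'pics/{name}.png',c['image'][:,:,::-1]); np.savez(f'pics/{name}.npz',K=c['K'],p=c['position'],a=c['attitude']); return c
def cam(name):
    d=np.load(f'pics/{name}.npz'); a=d['a']
    Rm=a if a.shape==(3,3) else R.from_euler('xyz',a).as_matrix()
    return d['K'],d['p'],Rm
def ray(name,u,v,z):
    K,p,Rm=cam(name); r=Rm@np.linalg.inv(K)@np.array([u,v,1.]); return p+r*(z-p[2])/r[2]
def proj(name,P):
    K,p,Rm=cam(name); q=K@(Rm.T@(np.array(P,float)-p)); return q[:2]/q[2]
def crop(name,out,x0,y0,x1,y1):
    im=cv2.imread(f'pics/{name}.png')[y0:y1,x0:x1]; s=min(800/im.shape[1],600/im.shape[0]); cv2.imwrite(f'pics/{out}.png',cv2.resize(im,None,fx=s,fy=s,interpolation=cv2.INTER_CUBIC)); print(out,s)
E
python3 - <<'E'
from h import *
for n in('top','side'):
    c=shot(n,n+'0'); print(n,c['K'],c['position'],c['attitude'])
o=get_obs(); print(o)
crop('top0','top0b',0,0,512,384)
E
```

```text
top [[378.24889747   0.         257.33732862]
 [  0.         378.24889747 191.66158232]
 [  0.           0.           1.        ]] [ 535.96200874   16.65911741 1213.13829188] [-3.07989219 -0.0033739  -1.5502383 ]
side [[445.55022264   0.         255.1477845 ]
 [  0.         445.55022264 189.15763055]
 [  0.           0.           1.        ]] [132.49833599 859.69373268 659.25711049] [-2.12297593 -0.00883987 -2.63601523]
{'time': 0.1, 'joint_positions': array([-1.33198350e+00,  3.42646533e-01,  1.52490078e+00, -1.50098332e-05,
        1.27541092e+00, -1.46022468e-01]), 'dq': array([ 0.00049173, -0.00031154, -0.00172892, -0.00081628, -0.00133521,
        0.00094846]), 'tau': array([ 1.89518978e-03, -4.32002091e+01, -2.44695479e+01,  7.18635530e-02,
        5.25755086e-02, -4.40555232e-05]), 'tool_pos': array([ 197.008256  , -486.24799787,  226.12507489]), 'tcp_rot': array([-1.70630807,  1.56943067,  1.82012425]), 'contact_force': array([-0.46898167, -0.12933779, -0.23286992]), 'moment': array([-0.0215414 ,  0.02267133,  0.01081553]), 'grip_width': 91.83090100984188}
top0b 1.5625
```

View pics/top0b.png

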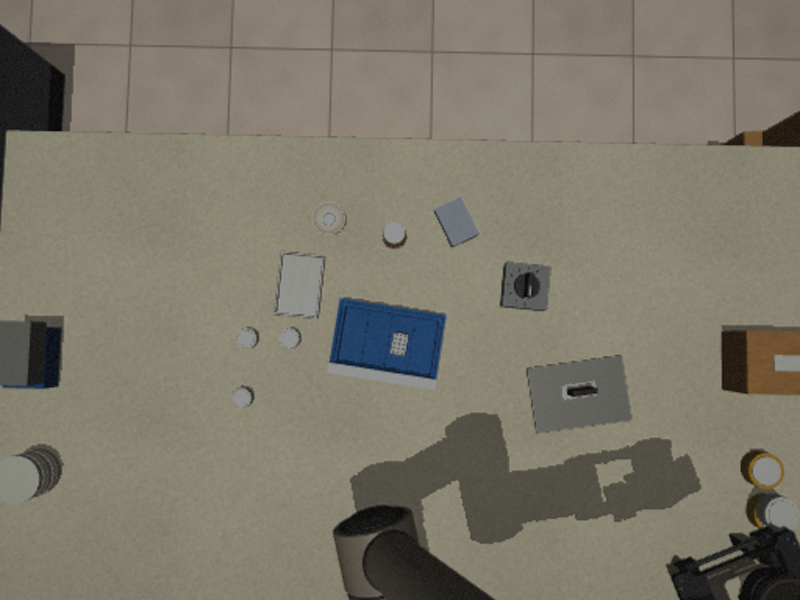

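View pics/side0.png

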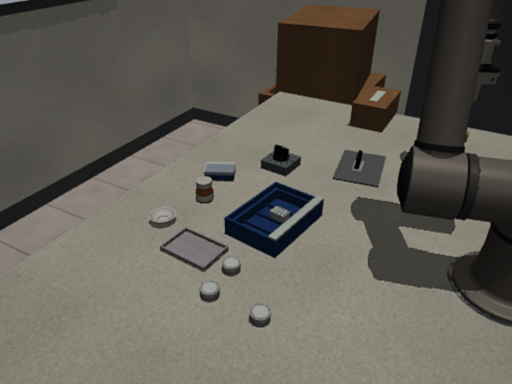

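The top view shows 3 tins at (248,338), (290,337) and (242,397). The tray is at (300,285), the box at (388,343), the case at (399,343), the cover at (579,393) and the selector at (526,286). I'll enlarge it for accurate readings.

```bash
python3 - <<'E'
from h import *
crop('top0','cA',140,150,300,270)
crop('top0','cB',300,150,420,240+40)
crop('top0','cS',315,160,360,205)
a=cv2.imread('pics/cB.png');b=cv2.imread('pics/cS.png');print(a.shape,b.shape)
E
```

```text
cA 5.0
cB 4.615384615384615
cS 13.333333333333334
(600, 554, 3) (600, 600, 3)
```

View pics/cA.png

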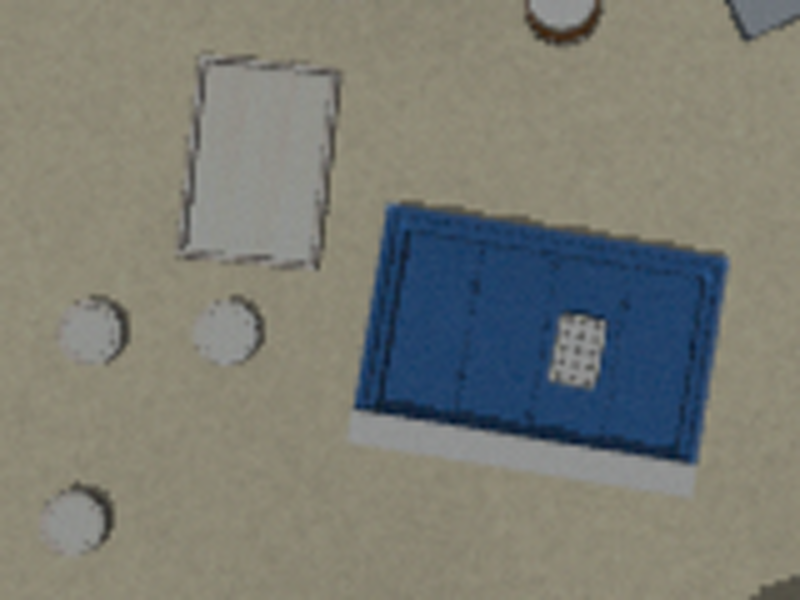

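View pics/cB.png

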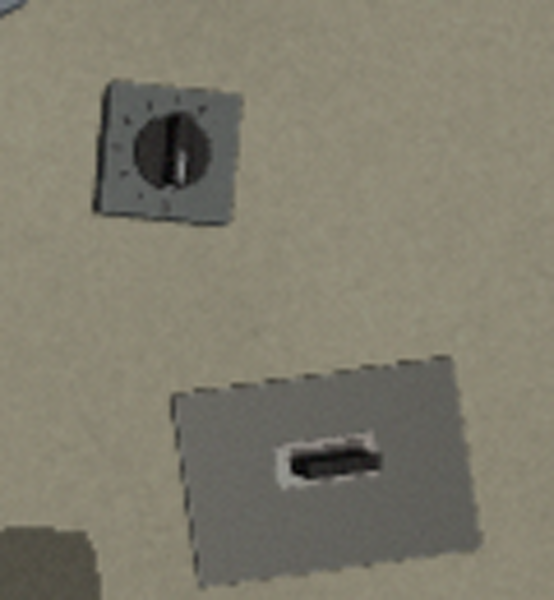

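```bash
cat >> h.py <<'E'
def rc(name,s,ox,oy,z,pts):
    return np.array([ray(name,(u+.5)/s-.5+ox,(v+.5)/s-.5+oy,z)[:2] for u,v in pts])
E
python3 - <<'E'
from h import *
np.set_printoptions(suppress=True,precision=1)
A=lambda z,p: rc('top0',5,140,150,z,p)
B=lambda z,p: rc('top0',600/130,300,150,z,p)
def fit(w,m,l):
    w=np.array(w);m=np.array(m,float);a=w-w.mean(0);b=m-m.mean(0)
    th=np.arctan2((b[:,0]*a[:,1]-b[:,1]*a[:,0]).sum(),(a*b).sum());c,s=np.cos(th),np.sin(th)
    t=w.mean(0)-np.array([[c,-s],[s,c]])@m.mean(0)
    print(l,t,'yaw',np.degrees(th),'res',np.linalg.norm(w-(m@np.array([[c,s],[-s,c]])+t),axis=1))
w=np.vstack([A(48,[(390,203),(727,257)]),A(54,[(350,440),(692,495),(354,410),(697,463)])])
fit(w,[(74,106.5),(74,-106.5),(-74,106.5),(-74,-106.5),(-54,106.5),(-54,-106.5)],'box')
fit(A(14,[(202,57),(340,72),(318,268),(182,257)]),[(65,45),(65,-45),(-65,-45),(-65,45)],'tray')
print('tins',A(22,[(92,331),(228,331),(75,521)]))
fit(A(28,[(560,312),(606,318),(597,388),(549,383)]),[(22,15),(22,-15),(-22,-15),(-22,15)],'case')
fit(B(6,[(170,395),(452,355),(482,545),(202,587)]),[(66,98),(66,-98),(-66,-98),(-66,98)],'cover')
print('fin',B(48,[(291,460),(382,455),(336,458)]))
fit(B(30,[(110,82),(242,95),(232,225),(100,212)]),[(45,45),(45,-45),(-45,-45),(-45,45)],'sel')
E
```

```text
box [522.5  42.5] yaw -7.778026685428643 res [1.2 1.5 1.5 1.  0.9 0.8]
tray [635.8 223.4] yaw -4.245247978122261 res [1.2 2.3 2.8 2. ]
tins [[527.2 324.4]
 [529.  239.1]
 [408.7 330.7]]
case [521.5  19. ] yaw -6.454938769515808 res [0.7 0.4 0.3 0.7]
cover [ 428.1 -348. ] yaw 9.390996727746023 res [0.5 0.7 0.9 0.8]
fin [[ 438.1 -311.7]
 [ 442.6 -372.1]
 [ 440.  -341.5]]
sel [ 642.1 -234.3] yaw -4.200440348510143 res [0.5 0.6 0.3 0.7]
```

View pics/cS.png

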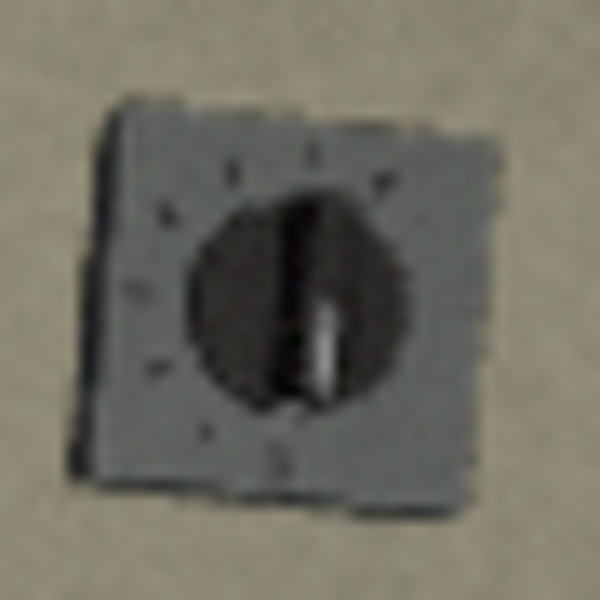

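```bash
cat >> h.py <<'E'
def plan(x,y,z,phi=None):
    """tool-frame shift in current axes to TCP target, and turn (deg) to have jaw axis at world angle phi (mod 180)"""
    o=get_obs(); M=R.from_euler('xyz',o['tcp_rot']).as_matrix()
    d=M.T@(np.array([x,y,z])-o['tool_pos']); a=np.degrees(np.arctan2(M[1,1],M[0,1]))
    print('t=%.1f'%o['time'],'pos',o['tool_pos'].round(1),'jaw',round(a,1),'q6',o['joint_positions'][5].round(2),'w',round(o['grip_width'],1),'| tx ty tz',d.round(1), end=' ')
    if phi is not None:
        # tool x down: +turn about tool x lowers world angle
        k=(a-phi+90)%180-90
        print('turn',round(k,1),'(or %.1f)'%(k-180*np.sign(k)), end=' ')
        c,s=np.cos(np.radians(k)),np.sin(np.radians(k)); print('ty tz after turn',(c*d[1]+s*d[2]).round(1),(-s*d[1]+c*d[2]).round(1),end='')
    print()
E
python3 - <<'E'
from h import *
plan(520,19,150,-7.7)
o=get_obs();print(R.from_euler('xyz',o['tcp_rot']).as_matrix().round(3))
b=np.array([521.5,42.3]);th=np.radians(-7.6)
Rm=np.array([[np.cos(th),-np.sin(th)],[np.sin(th),np.cos(th)]])
for n,p in dict(p0=(3,-72),p1=(3,-24),p2=(3,24),p3=(3,72)).items(): print(n,(b+Rm@p).round(1))
E
```

```text
t=0.1 pos [ 197.  -486.2  226.1] jaw -68.0 q6 -0.15 w 91.8 | tx ty tz [  76.7 -346.9 -489. ] turn -60.3 (or 119.7) ty tz after turn 252.4 -543.9
[[-0.     0.375 -0.927]
 [ 0.001 -0.927 -0.375]
 [-1.    -0.001 -0.   ]]
p0 [515.  -29.5]
p1 [521.3  18.1]
p2 [527.6  65.7]
p3 [534.  113.3]
```

Request:
{"fn": "send_rows", "kwargs": {"moves": [[0,-34.7,-48.9,0],[0,-34.7,-48.9,0],[0,-34.7,-48.9,0],[0,-34.7,-48.9,0],[0,-34.7,-48.9,0],[0,-34.7,-48.9,0],[0,-34.7,-48.9,0],[0,-34.7,-48.9,0]], "hand": 0.66}}

```text
time: 1.1
tool_pos: [456.2, -80.6, 226.6]
tcp_rot: [1.258, 1.571, -1.499]
contact_force: [-0.2, -0.3, -0.6]
grip_width: 60.7
```

Request:
{"fn": "send_rows", "kwargs": {"moves": [[0,-34.7,-48.9,-10],[10,0,0,-10],[10,0,0,-10],[15,0,0,-10],[15,0,0,-10],[15,0,0,-10.3],[15,0,0,0],[0,0,0,0]]}}

```text
time: 2.1
tool_pos: [486.8, -31.8, 145.6]
tcp_rot: [-1.624, 1.568, 2.954]
contact_force: [0.7, -0.1, 0.3]
grip_width: 60.7
```

```bash
python3 - <<'E'
from h import *
plan(521.3,18.6,9,-7.6)
E
```

```text
t=2.1 pos [486.8 -31.8 145.6] jaw -7.7 q6 -0.09 w 60.7 | tx ty tz [136.5  27.9 -54.5] turn -0.1 (or 179.9) ty tz after turn 27.9 -54.5
```

Request:
{"fn": "send_rows", "kwargs": {"moves": [[0,14,-27.3,0],[0,14,-27.3,0],[20,0,0,0],[30,0,0,0],[30,0,0,0],[30,0,0,0],[20,0,0,0],[5,0,0,0]]}}

```text
time: 3.1
tool_pos: [522.4, 18.4, 11.1]
tcp_rot: [-1.491, 1.569, 3.087]
contact_force: [-0.7, 0.7, 0.2]
grip_width: 60.4
```

Request:
{"fn": "send_rows", "kwargs": {"moves": [[0,0,0,0],[0,0,0,0],[0,0,0,0],[0,0,0,0],[0,0,0,0],[-15,0,0,0],[-30,0,0,0],[-30,0,0,0]], "hand": 0.3}}

```text
time: 4.1
tool_pos: [522.7, 18.4, 88.2]
tcp_rot: [-0.989, 1.571, -2.693]
contact_force: [-0.1, -0.6, -0.3]
grip_width: 43.3
```

```bash
python3 - <<'E'
from h import *
plan(635.8,223.4,60,-7.6)
shot('side','s1');crop('s1','s1c',150,130,350,280)
E
```

```text
t=4.1 pos [522.7  18.4  88.2] jaw -7.7 q6 0.02 w 43.3 | tx ty tz [  28.1   84.8 -218.2] turn -0.1 (or 179.9) ty tz after turn 85.0 -218.1
s1c 4.0
```

View pics/s1c.png

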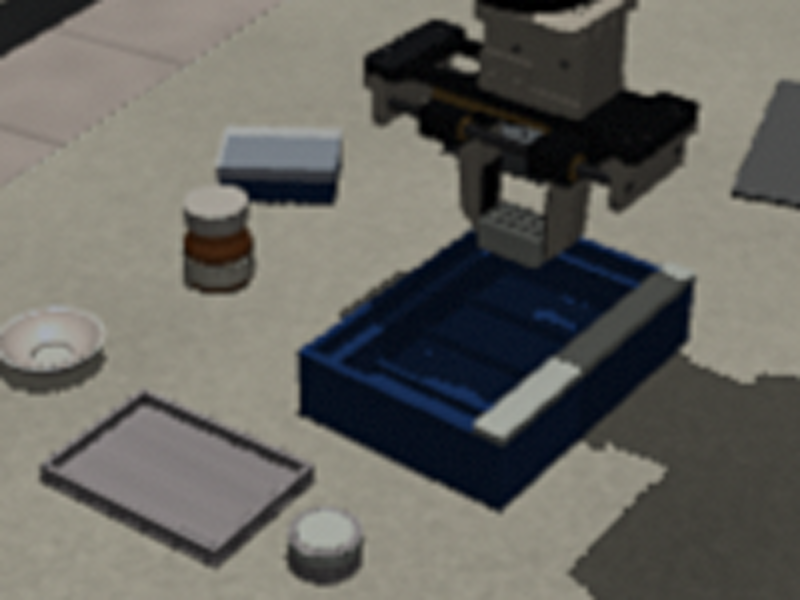

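Request:
{"fn": "send_rows", "kwargs": {"moves": [[0,21.2,-54.5,0],[0,21.2,-54.5,0],[0,21.2,-54.5,0],[0,21.2,-54.5,0],[25,0,0,0],[30,0,0,0],[16,0,0,0],[6,0,0,0]]}}

```text
time: 5.15
tool_pos: [634.7, 222.9, 10.6]
tcp_rot: [-1.211, 1.568, -2.915]
contact_force: [-14.6, -3.2, 29.8]
grip_width: 43.7
```

Request:
{"fn": "send_rows", "kwargs": {"moves": [[0,0,0,0],[0,0,0,0],[-30,0,0,0],[-60,0,0,10],[0,0,0,10],[0,0,0,10],[0,0,0,10],[0,0,0,10]], "hand": 0.65}}

```text
time: 6.15
tool_pos: [636.2, 223.1, 100.3]
tcp_rot: [2.721, 1.57, 0.138]
contact_force: [0.2, 0.8, -0.0]
grip_width: 59.4
```

```bash
python3 - <<'E'
from h import *
plan(529,239.1,3,-90)
shot('top','t1');crop('t1','t1c',100,130,300,280)
E
```

```text
t=6.2 pos [636.2 223.1 100.3] jaw -58.0 q6 1.24 w 59.4 | tx ty tz [ 97.2 -70.4  82.5] turn 32.0 (or -148.0) ty tz after turn -16.0 107.3
t1c 4.0
```

View pics/t1c.png

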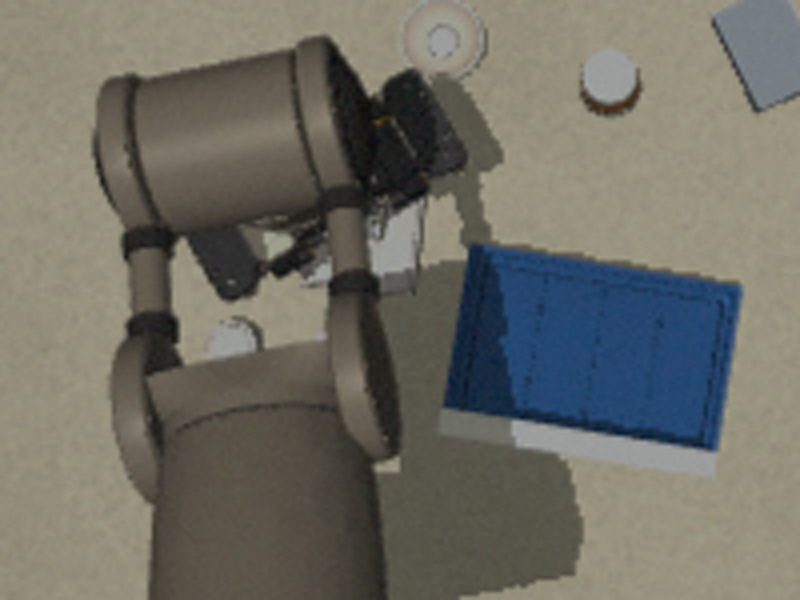

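Request:
{"fn": "send_rows", "kwargs": {"moves": [[0,0,0,10.6],[0,0,0,10.6],[0,0,0,10.6],[0,-8,53.6,0],[0,-8,53.6,0],[35,0,0,0],[40,0,0,0],[18,0,0,0]]}}

```text
time: 7.2
tool_pos: [527.8, 237.9, 5.3]
tcp_rot: [0.327, 1.569, -2.803]
contact_force: [0.1, -0.6, 0.6]
grip_width: 60.0
```

```bash
python3 - <<'E'
from h import *
plan(529,239.1,3,-90)
shot('side','s2');crop('s2','s2c',100,170,300,320)
E
```

```text
t=7.2 pos [527.8 237.9   5.3] jaw -89.3 q6 1.85 w 60.0 | tx ty tz [ 2.3 -1.2 -1.3] turn 0.7 (or -179.3) ty tz after turn -1.2 -1.3
s2c 4.0
```

View pics/s2c.png

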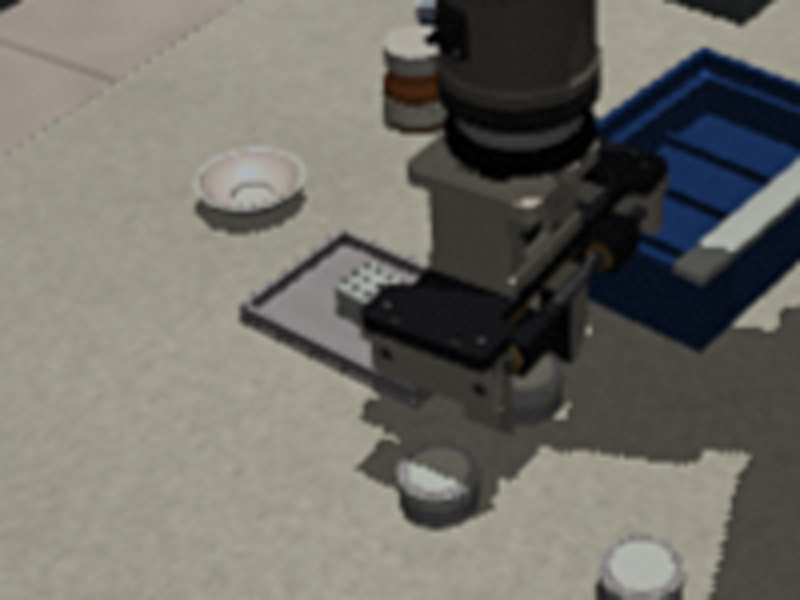

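Request:
{"fn": "send_rows", "kwargs": {"moves": [[1.5,-1,-1.3,0],[0,0,0,0],[0,0,0,0],[0,0,0,0],[0,0,0,0],[-20,0,0,0],[-40,0,0,-10],[-40,0,0,-10]], "hand": 0.3}}

```text
time: 8.25
tool_pos: [529.3, 239.0, 106.0]
tcp_rot: [-0.014, 1.569, -2.791]
contact_force: [-0.4, 0.5, -0.1]
grip_width: 39.3
```

Request:
{"fn": "send_rows", "kwargs": {"moves": [[0,0,0,-10.3],[0,0,0,-10.3],[0,0,0,-10.3],[0,0,0,-10.3],[0,0,0,-10.3],[0,0,0,-10.3],[0,0,0,0]]}}

```text
time: 9.12
tool_pos: [529.5, 239.1, 105.1]
tcp_rot: [-0.933, 1.57, -2.639]
contact_force: [0.3, -0.1, -0.5]
grip_width: 39.3
```

```bash
python3 - <<'E'
from h import *
plan(534,113.3,11,-7.6)
plan(527.6,65.7,11,-7.6)
E
```

```text
t=9.1 pos [529.5 239.1 105.1] jaw -7.7 q6 0.43 w 39.3 | tx ty tz [ 94.1  21.4 124. ] turn -0.1 (or 179.9) ty tz after turn 21.1 124.0
t=9.1 pos [529.5 239.1 105.1] jaw -7.7 q6 0.43 w 39.3 | tx ty tz [ 94.2  21.5 172. ] turn -0.1 (or 179.9) ty tz after turn 21.0 172.1
```

Request:
{"fn": "send_rows", "kwargs": {"moves": [[0,7.1,41.3,0],[0,7.1,41.3,0],[0,7.1,41.3,0],[0,0,0,0],[30,0,0,0],[35,0,0,0],[21,0,0,0],[6,0,0,0]]}}

```text
time: 10.12
tool_pos: [534.0, 115.1, 13.3]
tcp_rot: [-2.124, 1.569, 2.452]
contact_force: [-10.8, 3.4, 34.8]
grip_width: 38.9
```

```bash
python3 - <<'E'
from h import *
plan(534,113.3,11,-7.6)
print(get_obs()['contact_force'].round(1))
E
```

```text
t=10.1 pos [534.  115.1  13.3] jaw -7.8 q6 0.21 w 38.9 | tx ty tz [2.3 0.2 1.8] turn -0.2 (or 179.8) ty tz after turn 0.2 1.8
[-10.8   3.4  34.8]
```

Request:
{"fn": "send_rows", "kwargs": {"moves": [[-1.5,0,0,0],[0,0,0,0],[0,0,0,0],[-20,0,0,0],[-40,0,0,0],[-40,0,-50,0],[-5,0,-50,0],[0,0,-50,0]], "hand": 0.62}}

```text
time: 11.12
tool_pos: [554.9, 262.5, 120.1]
tcp_rot: [1.968, 1.568, 0.263]
contact_force: [1.0, -0.3, 1.0]
grip_width: 56.9
```

```bash
python3 - <<'E'
from h import *
plan(527.2,324.4,4,-7.6)
shot('side','s3');crop('s3','s3c',160,150,360,300)
E
```

```text
t=11.1 pos [554.9 262.5 120.1] jaw -7.7 q6 0.45 w 56.9 | tx ty tz [116.1 -36.  -57.5] turn -0.1 (or 179.9) ty tz after turn -35.9 -57.6
s3c 4.0
```

View pics/s3c.png

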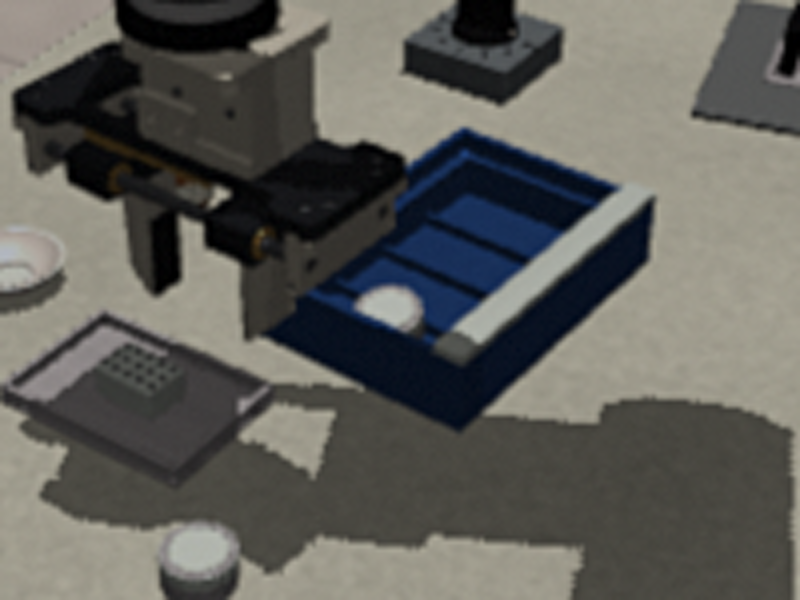

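```bash
python3 - <<'E'
from h import *
for z in(26,28,30,36): print(z,proj('s3',(534,113.3,z)),ray('s3',257.5,227,z))
print(proj('s3',(527.2,324.4,22)),ray('s3',210,287.5,22))
E
```

```text
26 [257.10040592 229.18540696] [537.33864969 105.23693361  26.        ]
28 [257.10983474 228.50462147] [536.06005271 107.61971554  28.        ]
30 [257.11928237 227.82247774] [534.78145573 110.00249747  30.        ]
36 [257.14773869 225.76785642] [530.9456648  117.15084325  36.        ]
[209.51308426 286.67067682] [525.04101369 325.86613964  22.        ]
```

Request:
{"fn": "send_rows", "kwargs": {"moves": [[0,-18,-29,0],[0,-18,-29,0],[0,0,0,0],[35,0,0,0],[40,0,0,0],[28,0,0,0],[11.5,0,0,0],[0,0,0,0]]}}

```text
time: 12.18
tool_pos: [526.4, 322.7, 4.0]
tcp_rot: [-0.762, 1.57, -2.467]
contact_force: [0.3, 0.1, -0.1]
grip_width: 57.1
```

Request:
{"fn": "send_rows", "kwargs": {"moves": [[0,0,0,0],[0,0,0,0],[0,0,0,0],[0,0,0,0],[0,0,0,0],[-20,0,0,0],[-40,0,0,0],[-40,0,0,0]], "hand": 0.3}}

```text
time: 13.18
tool_pos: [525.9, 323.2, 105.0]
tcp_rot: [-0.966, 1.57, -2.671]
contact_force: [0.3, 0.2, -1.0]
grip_width: 39.2
```

```bash
python3 - <<'E'
from h import *
plan(527.6,65.7,12,-7.6)
E
```

```text
t=13.2 pos [525.9 323.2 105. ] jaw -7.6 q6 0.56 w 39.2 | tx ty tz [ 93.1  36.  254.9] turn -0.0 (or 180.0) ty tz after turn 35.8 255.0
```

Request:
{"fn": "send_rows", "kwargs": {"moves": [[0,7.2,51.2,0],[0,7.2,51.2,0],[0,7.2,51.2,0],[0,7.2,51.2,0],[0,7.2,51.2,0],[30,0,0,0],[30,0,0,0],[15,0,0,0]]}}

```text
time: 14.18
tool_pos: [527.1, 64.7, 27.9]
tcp_rot: [-1.422, 1.569, -3.127]
contact_force: [0.0, 0.0, -0.4]
grip_width: 39.2
```

```bash
python3 - <<'E'
from h import *
plan(527.6,65.7,12,-7.6)
E
```

```text
t=14.2 pos [527.1  64.7  27.9] jaw -7.7 q6 0.11 w 39.2 | tx ty tz [15.9  0.4 -1.1] turn -0.1 (or 179.9) ty tz after turn 0.4 -1.1
```

Request:
{"fn": "send_rows", "kwargs": {"moves": [[8,0,0,0],[5,0,0,0],[2.5,0,0,0],[0,0,0,0]]}}

```text
time: 14.68
tool_pos: [528.1, 64.9, 14.1]
tcp_rot: [1.559, 1.57, -0.145]
contact_force: [-0.8, -0.6, -0.5]
grip_width: 39.2
```

Request:
{"fn": "send_rows", "kwargs": {"moves": [[1.5,0,0,0],[1.2,0,0,0],[0,0,0,0]]}}

```text
time: 15.05
tool_pos: [528.1, 64.8, 11.4]
tcp_rot: [1.553, 1.57, -0.152]
contact_force: [-0.5, 0.3, 4.2]
grip_width: 39.2
```

Request:
{"fn": "send_rows", "kwargs": {"moves": [[0,0,0,0],[0,0,0,0],[0,0,0,0],[-20,0,0,0],[-40,0,0,0],[-50,8,-53,0],[0,8,-53,0],[0,8,-53,0]], "hand": 0.62}}

```text
time: 16.05
tool_pos: [571.3, 213.0, 114.5]
tcp_rot: [1.815, 1.569, 0.11]
contact_force: [0.3, 0.1, 0.1]
grip_width: 56.8
```

```bash
python3 - <<'E'
from h import *
shot('side','s4');crop('s4','s4c',180,180,340,340)
plan(408.7,330.7,4,-7.6)
E
```

```text
s4c 3.75
t=16.1 pos [572.2 219.1 114.2] jaw -7.5 q6 0.37 w 56.7 | tx ty tz [ 110.1 -177.   -88.8] turn 0.1 (or -179.9) ty tz after turn -177.1 -88.5
```

View pics/s4c.png

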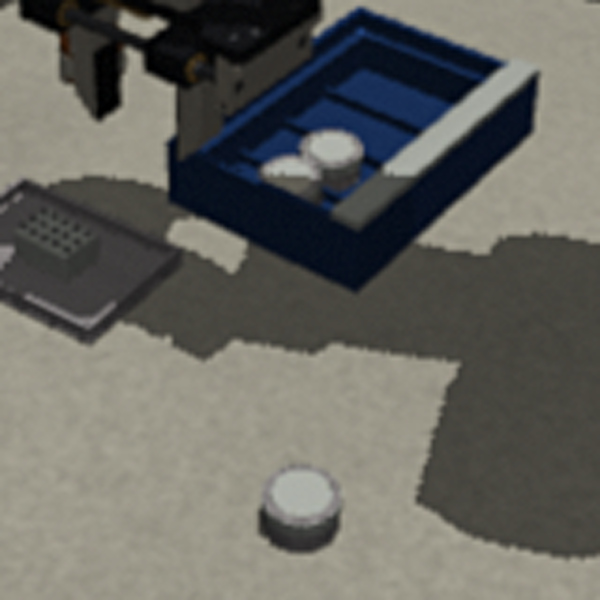

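```bash
python3 - <<'E'
from h import *
print(proj('s4',(534,114.5,28)),proj('s4',(528,65.5,28)),ray('s4',260,312,22),ray('s4',268.1,220.4,28))
E
```

```text
[256.86532215 228.76959516] [268.70132094 219.01220217] [406.9035694  333.48149351  22.        ] [526.59474647  71.36214013  28.        ]
```

Request:
{"fn": "send_rows", "kwargs": {"moves": [[0,-44.4,-22.4,0],[0,-44.4,-22.4,0],[0,-44.4,-22.4,0],[0,-44.4,-22.4,0],[35,0,0,0],[40,0,0,0],[25,0,0,0],[9,0,0,0]]}}

```text
time: 17.1
tool_pos: [405.7, 323.4, 3.2]
tcp_rot: [-0.876, 1.568, -2.58]
contact_force: [-0.4, -0.4, 0.5]
grip_width: 56.5
```

```bash
python3 - <<'E'
from h import *
plan(408,332,4,-7.6)
shot('side','s5');crop('s5','s5c',180,230,340,350)
E
```

```text
t=17.1 pos [405.7 323.4   3.2] jaw -7.6 q6 0.66 w 56.5 | tx ty tz [-0.8  1.2 -8.8] turn -0.0 (or 180.0) ty tz after turn 1.2 -8.8
s5c 5.0
```

View pics/s5c.png

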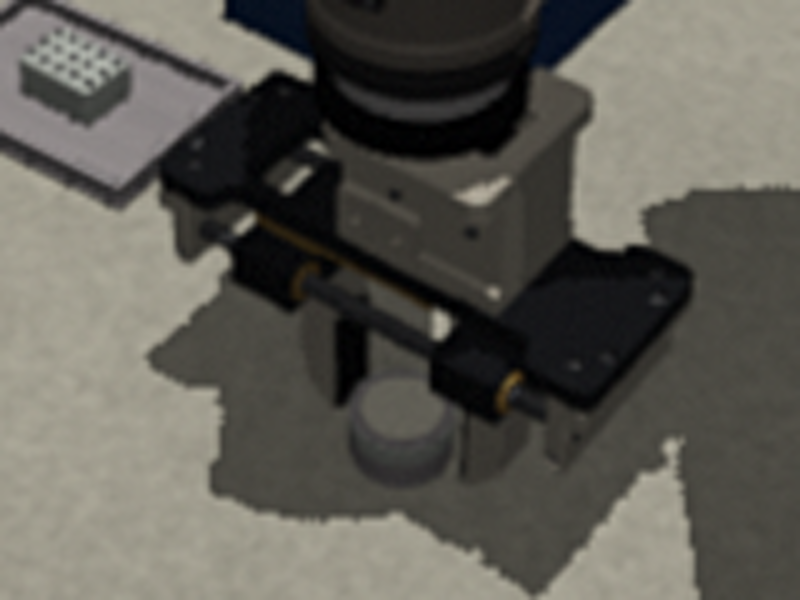

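Request:
{"fn": "send_rows", "kwargs": {"moves": [[-1,1,-8,0],[0,0,0,0]]}}

```text
time: 17.4
tool_pos: [409.8, 332.9, 6.9]
tcp_rot: [2.223, 1.568, 0.52]
contact_force: [-1.0, -0.2, 0.2]
grip_width: 56.9
```

Request:
{"fn": "send_rows", "kwargs": {"moves": [[0,0,0,0],[0,0,0,0],[0,0,0,0],[0,0,0,0],[0,0,0,0],[-20,0,0,0],[-40,0,0,0],[-40,0,0,0]], "hand": 0.3}}

```text
time: 18.4
tool_pos: [408.4, 331.6, 106.2]
tcp_rot: [-0.777, 1.57, -2.481]
contact_force: [0.7, -0.0, -0.9]
grip_width: 39.1
```

```bash
python3 - <<'E'
from h import *
plan(521.3,18.1,28,-7.6)
plan(515,-29.5,28,-7.6)
E
```

```text
t=18.4 pos [408.4 331.6 106.2] jaw -7.7 q6 0.67 w 39.1 | tx ty tz [ 78.3 153.8 295.5] turn -0.1 (or 179.9) ty tz after turn 153.5 295.7
t=18.4 pos [408.4 331.6 106.2] jaw -7.7 q6 0.67 w 39.1 | tx ty tz [ 78.4 153.9 343.5] turn -0.1 (or 179.9) ty tz after turn 153.5 343.7
```

Request:
{"fn": "send_rows", "kwargs": {"moves": [[0,25.6,49.2,0],[0,25.6,49.2,0],[0,25.6,49.2,0],[0,25.6,49.2,0],[0,25.6,49.2,0],[0,25.6,49.2,0],[20,0,0,0],[0,0,0,0]]}}

```text
time: 19.4
tool_pos: [520.3, 18.3, 84.2]
tcp_rot: [-1.534, 1.567, 3.043]
contact_force: [-0.3, 0.3, 0.4]
grip_width: 39.1
```

```bash
python3 - <<'E'
from h import *
plan(521.3,17.6,12,-7.6)
E
```

```text
t=19.4 pos [520.3  18.3  84.2] jaw -7.7 q6 0.02 w 39.1 | tx ty tz [72.2  1.4  0.5] turn -0.1 (or 179.9) ty tz after turn 1.4 0.5
```

Request:
{"fn": "send_rows", "kwargs": {"moves": [[25,1,0.5,0],[25,0,0,0],[12,0,0,0],[5,0,0,0],[3,0,0,0],[1,0,0,0],[0,0,0,0]]}}

```text
time: 20.27
tool_pos: [522.7, 18.1, 15.1]
tcp_rot: [1.481, 1.57, -0.223]
contact_force: [0.3, -0.7, -0.3]
grip_width: 39.4
```

Request:
{"fn": "send_rows", "kwargs": {"moves": [[1.5,0,0,0],[1.5,0,0,0],[0,0,0,0],[0,0,0,0]]}}

```text
time: 20.78
tool_pos: [522.6, 18.1, 12.0]
tcp_rot: [1.341, 1.57, -0.363]
contact_force: [-0.8, -0.4, 4.6]
grip_width: 38.9
```

Request:
{"fn": "send_rows", "kwargs": {"moves": [[0,0,0,0],[0,0,0,0],[0,0,0,0],[-20,0,0,0],[-40,0,0,0],[-50,0,40,10],[-40,0,50,10],[0,0,50,10]], "hand": 0.62}}

```text
time: 21.78
tool_pos: [480.8, -113.3, 162.6]
tcp_rot: [1.826, 1.563, -0.407]
contact_force: [0.3, 0.5, -0.2]
grip_width: 56.9
```

Request:
{"fn": "send_rows", "kwargs": {"moves": [[0,0,45,10],[0,0,45,10],[0,0,45,10],[0,0,45,10],[0,0,0,10.3],[0,0,0,0],[0,0,0,0]], "hand": 0.85}}

```text
time: 22.65
tool_pos: [339.2, -218.3, 159.5]
tcp_rot: [2.226, 1.571, -0.876]
contact_force: [-0.2, -0.2, -0.4]
grip_width: 78.4
```

```bash
python3 - <<'E'
from h import *
shot('top','t2');crop('t2','t2c',180,160,420,290)
plan(436,-346.7,150,-80.6)
E
```

```text
t2c 3.3333333333333335
t=22.7 pos [ 339.2 -218.2  159.5] jaw -87.7 q6 0.77 w 78.0 | tx ty tz [  9.5 132.2 -91.7] turn -7.1 (or 172.9) ty tz after turn 142.6 -74.5
```

View pics/t2c.png

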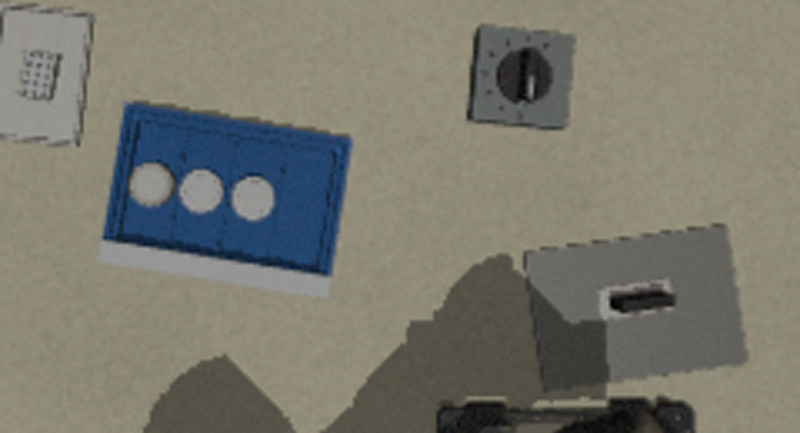

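```bash
python3 - <<'E'
from h import *
im=cv2.imread('pics/t2.png'); sub=im[203:233,210:275]
# tins: not blue
m=((sub[:,:,2].astype(int)>sub[:,:,0].astype(int)*0.75)&(sub[:,:,2]>60)).astype(np.uint8)
n,l,st,c=cv2.connectedComponentsWithStats(m)
for i in range(1,n):
    if st[i,4]>20: print(st[i],c[i]+[210,203],ray('t2',*(c[i]+[210,203]),28)[:2])
for r in range(208,222): print(' '.join('%3d'%im[r,x].mean() for x in range(214,265)))
print(proj('t2',(534,113.3,28)),proj('t2',(527.6,65.7,28)),proj('t2',(521.3,18.1,28)))
E
```

```text
[ 0  0  6 30 99] [211.46464646 214.32323232] [535.29906402 156.09180572]
[  8   6  14  13 143] [224.87412587 214.9020979 ] [534.35489986 114.1429709 ]
[ 24   8  13  13 137] [239.96350365 216.91240876] [529.05419908  66.83723895]
[ 39  10  13  13 134] [255.40298507 219.00746269] [523.51388406  18.45030479]
111  65  58  58  64  39  64  70  71  70  66  65  65  43  56  72  71  72  67  69  66  56  74  69  72  71  72  69  72  67  73  69  67  70  69  66  61  67  75  68  71  69  72  70  68  68  68  68  67  66  67
 99  66  50  67  63  38  68  73  90 125 123 122 124 113  74  49  54  71  68  69  70  71  68  71  72  69  70  69  70  68  68  68  70  69  68  68  67  63  70  71  68  67  67  69  68  67  70  67  68  71  69
 86  64  46  68  56  43  96 129 120 134 140 139 137 132 117  75  54  73  69  66  64  71  71  68  73  67  72  66  53  69  69  69  66  68  70  62  69  67  68  69  68  71  70  69  67  69  70  72  67  67  48
 82  64  43  67  53  51 109 132 145 146 146 145 145 143 134 119  87  55  70  68  59  70  67  84 142 140 141 140 128  71  51  72  69  73  69  69  76  70  71  65  69  64  73  71  71  
[... 1446 characters left out ...]
  70
 57  45  67  41  60  87 110 130 135 142 147 148 145 139 126 114  72  64  68  71 107 149 146 147 148 151 149 149 148 146 139 144  99  67  66  96 149 144 147 148 147 150 147 148 148 147 148 142  89  63  69
 56  59  67  40  68  70  85 109 131 126 128 130 127 123  99  73  66  70  63  70 102 148 148 149 147 149 149 147 149 147 148 142  89  68  59  94 147 146 150 148 147 148 150 148 148 149 147 142  88  70  69
 51  66  67  35  68  65  68  82  98  97 122 114 100 108  70  68  69  73  70  60  82 115 148 148 149 149 149 147 149 147 139  93  73  67  51  91 140 149 150 148 149 148 148 149 147 148 149 142  89  64  71
[225.14081215 215.02135895] [240.3164227  217.38608345] [255.50027769 219.71990811]
```

```bash
python3 - <<'E'
from h import *
shot('side','s6')
a=cv2.resize(cv2.imread('pics/t2.png')[195:235,205:270],None,fx=8,fy=8,interpolation=cv2.INTER_CUBIC)
b=cv2.resize(cv2.imread('pics/s6.png')[180:255,220:330],None,fx=7,fy=7*0.5/0.5,interpolation=cv2.INTER_CUBIC)
b=cv2.resize(b,(380,260)) if 0 else cv2.resize(cv2.imread('pics/s6.png')[195:245,230:310],None,fx=5.5,fy=5.5,interpolation=cv2.INTER_CUBIC)
W=max(a.shape[1],b.shape[1]);p=lambda i:cv2.copyMakeBorder(i,0,0,0,W-i.shape[1],cv2.BORDER_CONSTANT)
o=np.vstack([p(a),p(b)]);print(a.shape,b.shape,o.shape);cv2.imwrite('pics/m1.png',o)
E
```

```text
(320, 520, 3) (275, 440, 3) (595, 520, 3)
```

View pics/m1.png

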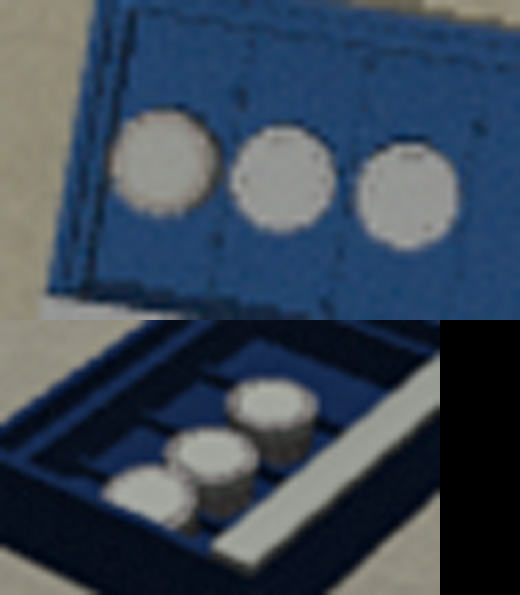

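The side view puts the pocket-3 tin's top about 2.5 px (about 7 mm) too high on the side away from the camera. Its top view shows the rim too, so it is tilted on the rib. I'll regrip it and set it down about 2 mm further in +y.

```bash
python3 - <<'E'
from h import *
plan(534.3,113,100,-7.6)
E
```

```text
t=22.8 pos [ 339.2 -218.2  159.5] jaw -87.8 q6 0.77 w 77.9 | tx ty tz [  59.5 -323.3 -207.8] turn -80.2 (or 99.8) ty tz after turn 149.6 -354.1
```

Request:
{"fn": "send_rows", "kwargs": {"moves": [[0,-46.2,-29.7,0],[0,-46.2,-29.7,0],[0,-46.2,-29.7,0],[0,-46.2,-29.7,0],[0,-46.2,-29.7,0],[0,-46.2,-29.7,0],[0,-46.1,-29.6,0],[0,0,0,-10]], "hand": 0.62}}

```text
time: 23.75
tool_pos: [536.2, 115.9, 158.9]
tcp_rot: [-2.473, 1.57, 0.889]
contact_force: [-0.2, -0.4, 0.1]
grip_width: 56.9
```

Request:
{"fn": "send_rows", "kwargs": {"moves": [[0,0,0,-10],[0,0,0,-10],[0,0,0,-10],[0,0,0,-10],[0,0,0,-10],[0,0,0,-10],[20,0,0,-10.2],[0,0,0,0]]}}

```text
time: 24.75
tool_pos: [533.9, 112.5, 138.1]
tcp_rot: [-1.334, 1.567, -3.039]
contact_force: [-0.7, -0.8, -0.5]
grip_width: 56.9
```

```bash
python3 - <<'E'
from h import *
plan(534.3,113,13,-7.6)
E
```

```text
t=24.8 pos [533.9 112.5 138.1] jaw -7.7 q6 0.2 w 56.9 | tx ty tz [125.1   0.7  -0.7] turn -0.1 (or 179.9) ty tz after turn 0.7 -0.7
```

Request:
{"fn": "send_rows", "kwargs": {"moves": [[30,0,-0.5,0],[40,0,0,0],[30,0,0,0],[15,0,0,0],[9,0,0,0],[0,0,0,0]]}}

```text
time: 25.5
tool_pos: [535.3, 112.7, 15.8]
tcp_rot: [1.509, 1.57, -0.198]
contact_force: [-0.4, -0.3, 0.4]
grip_width: 57.0
```

Request:
{"fn": "send_rows", "kwargs": {"moves": [[0,0,0,0],[0,0,0,0],[0,0,0,0],[0,0,0,0],[0,0,0,0],[-6,0,0,0],[-6,0,0,0],[0,0,0,0]], "hand": 0.3}}

```text
time: 26.5
tool_pos: [535.3, 112.6, 28.0]
tcp_rot: [1.653, 1.57, -0.053]
contact_force: [-0.7, -0.4, -0.9]
grip_width: 39.5
```

Request:
{"fn": "send_rows", "kwargs": {"moves": [[0,0,-2.5,0],[5,0,0,0],[4,0,0,0],[2,0,0,0],[1,0,0,0],[1,0,0,0],[0,0,0,0]]}}

```text
time: 27.38
tool_pos: [535.1, 114.7, 15.5]
tcp_rot: [-0.543, 1.57, -2.249]
contact_force: [-5.5, -2.4, 10.5]
grip_width: 39.4
```

Request:
{"fn": "send_rows", "kwargs": {"moves": [[0.8,0,0,0],[0.8,0,0,0],[0,0,0,0]]}}

```text
time: 27.75
tool_pos: [535.1, 114.3, 14.5]
tcp_rot: [0.039, 1.57, -1.667]
contact_force: [-5.7, -4.7, 16.2]
grip_width: 39.4
```

Request:
{"fn": "send_rows", "kwargs": {"moves": [[0,0,0,0],[0,0,0,0],[0,0,0,0],[-20,0,0,0],[-40,0,0,0],[-50,-20,50,0],[-10,-20,55,0],[0,-20,55,0]], "hand": 0.62}}

```text
time: 28.75
tool_pos: [458.2, -29.6, 126.5]
tcp_rot: [1.413, 1.568, -0.291]
contact_force: [0.9, -0.6, -0.1]
grip_width: 56.8
```

```bash
python3 - <<'E'
from h import *
shot('side','s7')
a=cv2.resize(cv2.imread('pics/s6.png')[205:245,240:300],None,fx=10,fy=7.4,interpolation=cv2.INTER_CUBIC)
b=cv2.resize(cv2.imread('pics/s7.png')[205:245,240:300],None,fx=10,fy=7.4,interpolation=cv2.INTER_CUBIC)
cv2.imwrite('pics/m2.png',np.vstack([a,b]))
plan(436,-346.7,150,-80.6)
def vis(n):
    g=cv2.imread(f'pics/{n}.png').astype(int)
    m=(g[:,:,2]>105); return m
for n in('s6','s7'):
    m=vis(n)[205:235,240:300].astype(np.uint8); k,l,st,c=cv2.connectedComponentsWithStats(m)
    for i in range(1,k):
        if st[i,4]>15: print(n,st[i],c[i]+[240,205])
E
```

```text
t=28.8 pos [454.6 -34.2 125.6] jaw -7.8 q6 -0.1 w 56.8 | tx ty tz [-23.5  24.1 312.2] turn 72.8 (or -107.2) ty tz after turn 305.3 69.4
s6 [ 32   1  15   9 101] [279.         209.74257426]
s6 [ 30   5  30  25 232] [286.78017241 224.13362069]
s6 [  9  10  28  18 232] [262.65948276 222.78448276]
s7 [32  4 10  6 34] [276.32352941 211.76470588]
s7 [ 30   6  30  24 230] [286.7173913  224.22173913]
s7 [ 20  10  17  10 117] [267.86324786 219.17948718]
s7 [ 9 19 16  9 93] [257.4516129  227.27956989]
```

View pics/m2.png

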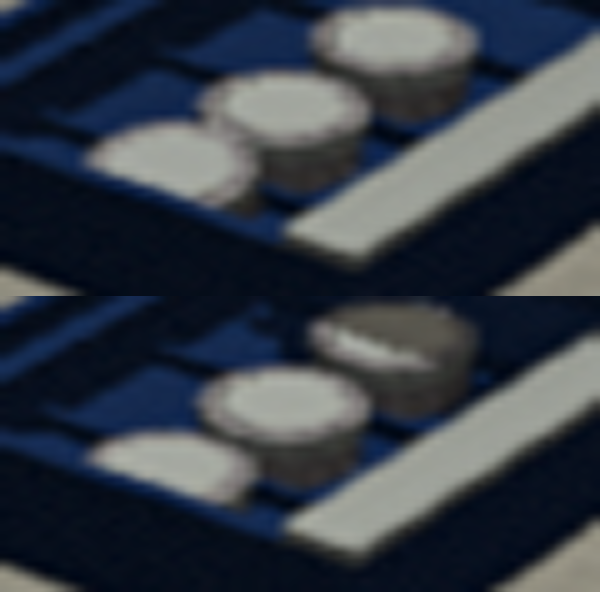

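```bash
python3 - <<'E'
from h import *
import sys
w=rc('t2',10/3,180,160,6,[(525,255),(723,225),(747,360),(543,390)])
print(w.mean(0), np.degrees(np.arctan2(*( (w[0]+w[1]-w[2]-w[3])[::-1]))))
# fin: dark blob
im=cv2.imread('pics/t2.png'); sub=im[240:256,358:386].max(2)
m=(sub<55).astype(np.uint8);k,l,st,c=cv2.connectedComponentsWithStats(m)
for i in range(1,k):
    if st[i,4]>10: print(st[i],c[i]+[358,240],ray('t2',*(c[i]+[358,240]),40))
print(proj('t2',(436,-346.7,48)),proj('t2',(436,-346.7,6)))
E
```

```text
[ 426.99429005 -346.88325024] 9.06725202776447
[ 5  7 19  7 87] [371.85057471 249.88505747] [ 436.1236309  -342.27658387   40.        ]
[374.09350124 250.19568855] [369.96820127 248.96663056]
```

Request:
{"fn": "send_rows", "kwargs": {"moves": [[-10,6,52,10],[0,0,0,10],[0,0,0,10],[0,0,0,10],[0,0,0,10],[0,0,0,10],[0,0,0,10],[0,0,0,2.8]], "hand": 0.85}}

```text
time: 29.8
tool_pos: [457.2, -80.6, 135.3]
tcp_rot: [-0.451, 1.57, 2.852]
contact_force: [-0.2, -0.2, 0.1]
grip_width: 78.4
```

```bash
python3 - <<'E'
from h import *
plan(436,-346.7,120,-80.6)
E
```

```text
t=29.8 pos [457.2 -80.6 135.3] jaw -80.7 q6 1.07 w 78.4 | tx ty tz [ 15.2 259.2  63.8] turn -0.1 (or 179.9) ty tz after turn 259.1 64.4
```

Request:
{"fn": "send_rows", "kwargs": {"moves": [[0,51.8,12.8,0],[0,51.8,12.8,0],[0,51.8,12.8,0],[0,51.8,12.8,0],[0,51.8,12.8,0],[30,0,0,0],[0,0,0,0]]}}

```text
time: 30.68
tool_pos: [435.2, -345.8, 103.2]
tcp_rot: [-0.991, 1.565, 2.314]
contact_force: [0.1, 0.4, -0.2]
grip_width: 77.8
```

```bash
python3 - <<'E'
from h import *
plan(436,-346.5,18,-80.6)
E
```

```text
t=30.7 pos [ 435.2 -345.8  103.2] jaw -80.6 q6 0.6 w 77.8 | tx ty tz [85.2  1.2 -0.9] turn -0.0 (or 180.0) ty tz after turn 1.2 -0.9
```

Request:
{"fn": "send_rows", "kwargs": {"moves": [[30,1,-0.9,0],[30,0,0,0],[15,0,0,0],[8,0,0,0],[2,0,0,0],[0,0,0,0]]}}

```text
time: 31.42
tool_pos: [438.1, -347.9, 21.2]
tcp_rot: [2.143, 1.57, -0.834]
contact_force: [0.1, -0.5, -0.1]
grip_width: 78.3
```

Request:
{"fn": "send_rows", "kwargs": {"moves": [[0,0,0,0],[0,0,0,0],[0,0,0,0],[0,0,0,0],[0,0,0,0],[-10,0,0,0],[-30,0,0,0],[-30,0,0,0]], "hand": 0.35}}

```text
time: 32.42
tool_pos: [437.5, -347.6, 91.3]
tcp_rot: [-0.481, 1.57, 2.826]
contact_force: [0.4, -0.4, -3.0]
grip_width: 49.6
```

Request:
{"fn": "send_rows", "kwargs": {"moves": [[-30,0,0,0],[-20,0,0,0],[0,0,0,0],[0,0,0,0],[0,0,0,0]]}}

```text
time: 33.05
tool_pos: [437.2, -347.1, 139.3]
tcp_rot: [-0.945, 1.569, 2.361]
contact_force: [-0.6, -0.2, -2.7]
grip_width: 49.6
```

```bash
python3 - <<'E'
from h import *
o=get_obs();print(o['contact_force'],o['moment'],o['grip_width'])
shot('side','s8');crop('s8','s8c',270,60,440,190)
plan(529,41,130,-97.7)
E
```

```text
[-0.55561957 -0.23192413 -2.71653441] [0.04618455 0.03231523 0.01990295] 49.6296781792409
s8c 4.615384615384615
t=33.1 pos [ 437.3 -347.2  139.4] jaw -80.6 q6 0.6 w 49.9 | tx ty tz [   9.8 -367.9 -154.2] turn 17.1 (or -162.9) ty tz after turn -397.0 -38.9
```

View pics/s8c.png

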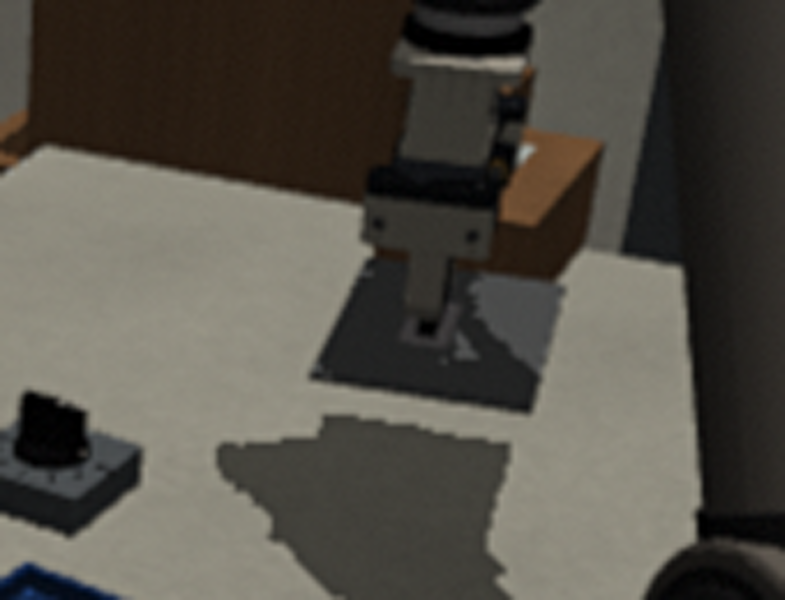

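```bash
cat >> h.py <<'E'
def fitcover(name,pts,mods,x0,yaw,free_yaw=False):
    from scipy.optimize import least_squares
    def T(v):
        return R.from_euler('ZY',[v[4] if free_yaw else yaw,v[3]],degrees=True).as_matrix()
    f=lambda v:np.concatenate([proj(name,T(v)@np.array(m,float)+v[:3])-p for m,p in zip(mods,pts)])
    s=least_squares(f,list(x0)+[-5]+([yaw] if free_yaw else [])); print('cover xyz pitch',s.x.round(1),'res',s.fun.round(1)); return s.x
E
python3 - <<'E'
from h import *
P=lambda u,v:((u+.5)/(600/130)-.5+270,(v+.5)/(600/130)-.5+60)
pts=[P(312,378),P(530,412),P(565,288),P(373,258)]
mods=[(66,98,6),(-66,98,6),(-66,-98,6),(66,-98,6)]
fitcover('s8',pts,mods,(429,-348,125),9.2)
for th in(0,-13):
    M=R.from_euler('ZY',[9.2,th],degrees=True).as_matrix(); g=np.array([437.3,-347.2,158.4])
    print(th,[(proj('s8',M@(np.array(m)-[8,0,37])+g)-p).round(1) for m,p in zip(mods,pts)])
E
```

```text
cover xyz pitch [ 429.4 -365.   109.4   -0.6] res [ 0.4 -0.6  0.8 -0.1 -0.2  0.3 -1.2  0.5]
0 [array([-1.3, -2.1]), array([-0.1, -2. ]), array([-0.9, -1.7]), array([-2.5, -1.1])]
-13 [array([-2.7, -6.9]), array([-4.3,  2.7]), array([-4.7,  2.7]), array([-3.7, -5.5])]
```

```bash
python3 - <<'E'
from h import *
from scipy.ndimage import map_coordinates
from scipy.optimize import least_squares
im=cv2.imread('pics/top0.png').astype(float); sat=im[:,:,0]-im[:,:,2]; gray=im.sum(2)/3
E=[((-54,-98),(-54,98),54,sat),((74,-98),(74,98),48,sat),((-40,106.5),(66,106.5),48,sat),((-40,-106.5),(66,-106.5),48,sat)]
v=np.array([522.3,42.5,-7.7])
def W(v,m,z):
    a=np.radians(v[2]);c,s=np.cos(a),np.sin(a);return np.array([v[0]+c*m[0]-s*m[1],v[1]+s*m[0]+c*m[1],z])
pts=[]
for a,b,z,ch in E:
    a,b=np.array(a,float),np.array(b,float); n=np.array([-(b-a)[1],(b-a)[0]])/np.linalg.norm(b-a)
    offs=[]
    for t in np.linspace(0,1,40):
        m=a+t*(b-a); ds=np.arange(-9,9.1,.5)
        uv=np.array([proj('top0',W(v,m+d*n,z)) for d in ds])
        g=map_coordinates(ch,[uv[:,1],uv[:,0]],order=1); 
        lo,hi=np.median(g[:8]),np.median(g[-8:]); mid=(lo+hi)/2
        k=np.where((g[:-1]-mid)*(g[1:]-mid)<=0)[0]
        if len(k) and abs(hi-lo)>15:
            k=k[np.argmin(abs(ds[k]))]; d=ds[k]+.5*(mid-g[k])/(g[k+1]-g[k]); offs.append((m,n,d))
    d=np.array([o[2] for o in offs]); print(len(d),np.median(d).round(2),d.std().round(2))
    pts+=[(m,n,np.clip(dd,np.median(d)-2,np.median(d)+2),z) for m,n,dd in offs]
def f(q):
    r=[]
    for m,n,d,z in pts:
        tgt=W(v,m+d*n,z)[:2]; a=np.radians(q[2]);c,s=np.cos(a),np.sin(a)
        loc=np.array([[c,s],[-s,c]])@(tgt-q[:2]); r.append((loc-m)@n)
    return r
s=least_squares(f,v,loss='soft_l1');print(s.x.round(2))
np.save('box.npy',s.x)
for p in [(8,0),(23,0),(12,0)]: print(p,W(s.x,p,0)[:2].round(1))
E
```

```text
40 -0.71 0.49
40 0.13 0.4
40 0.87 0.31
40 0.56 0.42
[522.65  43.19  -7.88]
(8, 0) [530.6  42.1]
(23, 0) [545.4  40. ]
(12, 0) [534.5  41.5]
```

```bash
cat >> h.py <<'E'
def bx(x,y):
    v=np.load('box.npy');a=np.radians(v[2]);c,s=np.cos(a),np.sin(a);return v[0]+c*x-s*y,v[1]+s*x+c*y
def inbox():
    v=np.load('box.npy');o=get_obs();a=np.radians(v[2]);c,s=np.cos(a),np.sin(a);d=o['tool_pos'][:2]-v[:2]
    f=o['contact_force'];print('box-frame TCP',(c*d[0]+s*d[1]).round(1),(-s*d[0]+c*d[1]).round(1),'z',o['tool_pos'][2].round(1),'F box',(c*f[0]+s*f[1]).round(1),(-s*f[0]+c*f[1]).round(1),f[2].round(1),'M',o['moment'].round(2),'w',round(o['grip_width'],1))
E
python3 - <<'E'
from h import *
plan(*bx(25,0),110,-97.88)
E
```

```text
t=33.1 pos [ 437.3 -347.2  139.4] jaw -80.6 q6 0.6 w 49.9 | tx ty tz [  29.8 -363.6 -172.2] turn 17.3 (or -162.7) ty tz after turn -398.4 -56.1
```

Request:
{"fn": "send_rows", "kwargs": {"moves": [[0,-20,-9.5,0],[0,-36,-17,0],[0,-45,-21.3,0],[0,-45,-21.3,0],[0,-45,-21.3,0],[0,-45,-21.3,0],[0,-45,-21.3,0],[0,-45,-21.3,0]]}}

```text
time: 34.1
tool_pos: [536.1, 2.2, 140.3]
tcp_rot: [-0.636, 1.57, 2.671]
contact_force: [1.0, -0.3, -2.4]
grip_width: 50.1
```

Request:
{"fn": "send_rows", "kwargs": {"moves": [[0,-25,-12,0],[0,-12,-6,3],[0,0,0,5],[0,0,0,5],[0,0,0,4.3],[10,0,0,0],[15,0,0,0],[0,0,0,0]]}}

```text
time: 35.1
tool_pos: [546.6, 39.1, 113.4]
tcp_rot: [0.079, 1.567, 3.085]
contact_force: [-0.6, 0.6, -1.9]
grip_width: 49.9
```

```bash
python3 - <<'E'
from h import *
plan(*bx(25,0),75,-97.88); inbox()
E
```

```text
t=35.1 pos [546.6  39.1 113.4] jaw -97.8 q6 1.64 w 49.9 | tx ty tz [38.4 -0.8 -0.8] turn 0.1 (or -179.9) ty tz after turn -0.8 -0.8
box-frame TCP 24.3 -0.8 z 113.4 F box -0.6 0.6 -1.9 M [0.03 0.01 0.01] w 49.9
```

Request:
{"fn": "send_rows", "kwargs": {"moves": [[12,-0.8,-0.8,0],[15,0,0,0],[8,0,0,0],[4,0,0,0],[2,0,0,0],[2,0,0,0],[0,0,0,0]]}}

```text
time: 35.98
tool_pos: [549.0, 39.5, 72.6]
tcp_rot: [2.925, 1.57, -0.353]
contact_force: [-0.4, 0.9, -1.8]
grip_width: 50.0
```

```bash
python3 - <<'E'
from h import *
inbox()
E
```

```text
box-frame TCP 26.7 -0.1 z 72.6 F box -0.5 0.9 -1.8 M [ 0.01  0.02 -0.01] w 50.0
```

Request:
{"fn": "send_rows", "kwargs": {"moves": [[1.5,0,0,0],[1.5,0,0,0],[1.5,0,0,0],[1.5,0,0,0],[1,0,0,0],[1,0,0,0],[0,0,0,0]]}}

```text
time: 36.85
tool_pos: [547.4, 39.7, 65.2]
tcp_rot: [0.111, 1.568, 3.116]
contact_force: [-9.4, -0.2, 9.7]
grip_width: 49.6
```

```bash
python3 - <<'E'
from h import *
inbox()
E
```

```text
box-frame TCP 25.0 -0.1 z 65.2 F box -9.3 -1.5 9.7 M [ 0.08  1.25 -0.08] w 49.6
```

Request:
{"fn": "send_rows", "kwargs": {"moves": [[1,0,0,0],[1,0,0,0],[1,0,0,0],[1,0,0,0],[0,0,0,0]]}}

```text
time: 37.48
tool_pos: [546.6, 39.8, 62.3]
tcp_rot: [0.1, 1.567, 3.104]
contact_force: [-15.5, 0.7, 21.9]
grip_width: 49.8
```

```bash
python3 - <<'E'
from h import *
inbox()
E
```

```text
box-frame TCP 24.1 -0.1 z 62.3 F box -15.4 -1.4 21.9 M [ 0.05  2.23 -0.06] w 49.8
```

Request:
{"fn": "send_rows", "kwargs": {"moves": [[1,0,0,0],[1,0,0,0],[1,0,0,0],[1,0,0,0],[0,0,0,0]]}}

```text
time: 38.1
tool_pos: [547.9, 39.6, 61.0]
tcp_rot: [1.497, 1.57, -1.782]
contact_force: [-17.7, 0.6, 40.6]
grip_width: 49.5
```

```bash
python3 - <<'E'
from h import *
inbox(); shot('side','s9')
E
```

```text
box-frame TCP 25.5 -0.1 z 61.0 F box -17.6 -1.9 40.6 M [ 0.08  3.05 -0.09] w 49.5
```

```bash
python3 - <<'E'
from h import *
from scipy.ndimage import map_coordinates
im=cv2.imread('pics/s9.png').astype(float); sat=cv2.GaussianBlur(im[:,:,0]-im[:,:,2],(0,0),.6);g=im.mean(2)
for xb in range(-56,90,12):
    zs=np.arange(10,96,4); 
    uv=np.array([proj('s9',(*bx(xb,98),z)) for z in zs])
    print('%4d'%xb,' '.join('%3d/%-3d'%(a,b) for a,b in zip(map_coordinates(sat,[uv[:,1],uv[:,0]],order=1),map_coordinates(g,[uv[:,1],uv[:,0]],order=1))))
print(zs)
E
```

```text
-56  20/15   20/14   20/17   20/14   20/16   20/16   20/14   16/16    5/41   -2/101  -4/156  -3/156  -2/116   0/79    0/76    0/77    0/76    0/77    0/78    0/67    0/36    0/34 
 -44  20/16   20/16   20/14   20/15   20/14   20/14   19/13   23/14   42/39   29/61    4/75    0/77    0/76    0/76    0/77    0/77    0/77    0/76    0/78    0/71    0/38    0/35 
 -32  21/15   20/15   20/17   20/16   20/16   20/16   19/14   27/16   44/41   28/63    3/76    0/77    0/77    0/76    0/76    0/77    0/77    0/77    0/78    0/60    0/36    0/34 
 -20  20/15   20/16   20/15   20/15   20/15   19/15   19/15   25/17   43/37   32/60    5/76    0/76    0/78    0/77    0/76    0/77    0/78    0/74    0/48    0/34    0/35    0/36 
  -8  19/15   20/14   21/15   21/15   20/16   20/16   20/14   26/17   45/39   32/61    4/76    0/78    0/60    0/38    0/40    0/34    0/35    0/35    0/35    0/36    0/36    0/34 
   4  20/15   20/15   20/14   19/15   20/15   20/14   20/14   29/18   44/39   28/62    3/78    0/46    0/34    0/35    0/35    0/34    0/35    0/36    0/35    0/36    0/35    0/35 
  16  20/16   2
[... 619 characters left out ...]
    0/62    0/51    0/35    0/35    0/35    0/35    0/34    0/48   -6/79  -13/126 -16/141
  64  21/15   21/15   20/16   21/15   20/16   20/15   20/14   25/17   43/36   43/37   16/26    1/50    0/64    0/42    0/31    0/38   -6/95  -15/141 -16/142 -16/140 -16/142 -17/144
  76  19/12   17/13   16/14   18/13   17/15   17/15   16/14   22/16   42/38   28/72    0/83   -2/51    0/66   -6/99  -14/134 -16/142 -16/139 -16/138 -16/139 -16/139 -16/140 -16/140
  88 -17/143 -17/141 -16/140 -16/142 -16/143 -16/141 -17/141 -17/141 -16/139 -16/140 -16/142 -17/141 -16/139 -16/138 -17/139 -17/141 -16/140 -16/140 -16/141 -16/140 -16/139 -17/138
[10 14 18 22 26 30 34 38 42 46 50 54 58 62 66 70 74 78 82 86 90 94]
```

```bash
cat >> h.py <<'E'
def edges(name,xp,xm,ys=(90,60,30,-30,-60,-85)):
    """height of top of cover's +x edge (against table) and -x edge (against lip), assuming box-frame x"""
    from scipy.ndimage import map_coordinates
    im=cv2.imread(f'pics/{name}.png').astype(float); sat=im[:,:,0]-im[:,:,2]; g=im.mean(2)
    for lab,x,z0,z1 in(('+x',xp,34,85),('-x',xm,25,65)):
        for y in ys:
            zs=np.arange(z0,z1,3); uv=np.array([proj(name,(*bx(x,y),z)) for z in zs]); c=[uv[:,1],uv[:,0]]
            print(lab,'%4d'%y,' '.join('%d:%d/%d'%(z,a,b) for z,a,b in zip(zs,map_coordinates(sat,c,order=1),map_coordinates(g,c,order=1))))
E
python3 - <<'E'
from h import *
edges('s9',83,-49)
E
```

```text
+x   90 34:51/35 37:48/55 40:14/86 43:-4/80 46:-3/51 49:0/56 52:0/75 55:-7/102 58:-14/130 61:-16/142 64:-16/141 67:-16/139 70:-17/138 73:-16/138 76:-16/139 79:-16/139 82:-16/139
+x   60 34:0/35 37:0/35 40:0/35 43:0/35 46:0/34 49:0/45 52:-2/60 55:-9/92 58:-14/127 61:-16/140 64:-16/139 67:-16/138 70:-16/140 73:-16/141 76:-17/140 79:-16/141 82:-17/141
+x   30 34:0/36 37:0/34 40:0/35 43:0/35 46:1/33 49:0/30 52:-2/45 55:-12/110 58:-17/140 61:-17/141 64:-17/140 67:-17/142 70:-16/142 73:-16/141 76:-17/139 79:-16/136 82:-13/111
+x  -30 34:-7/47 37:-7/48 40:-6/47 43:-6/48 46:-6/44 49:-4/35 52:-2/32 55:-4/38 58:-6/46 61:-6/50 64:-7/50 67:-4/41 70:0/19 73:2/6 76:1/6 79:3/15 82:3/19
+x  -60 34:-5/44 37:-5/45 40:-5/46 43:-4/34 46:-10/24 49:-7/24 52:0/29 55:3/41 58:-8/42 61:-25/39 64:-21/25 67:-3/10 70:1/9 73:-7/14 76:-13/21 79:-7/17 82:-2/9
+x  -85 34:1/20 37:2/7 40:0/3 43:1/4 46:2/4 49:2/3 52:1/5 55:1/6 58:1/8 61:1/9 64:2/7 67:0/9 70:-5/31 73:-13/55 76:-16/51 79:-11/26 82:-3/7
-x   90 25:20/15 28:20/15 31:15/19 34:5/35 37:-2/70 40:-4/126 43:-4/157 46:-3/147 49:-2/111 52:0/81 55:0/75 58:0/76 61:0/77 64:0/77
-x   60 25:-4/155 28:-3/158 31:-4/158 34:-4/158 37:-4/156 40:-4/157 43:-4/156 46:-3/139 49:-2/104 52:0/70 55:1/42 58:1/32 61:0/34 64:0/35
-x   30 25:-3/154 28:-3/157 31:-4/156 34:-3/156 37:-3/157 40:-3/154 43:-2/105 46:-1/59 49:0/45 52:0/36 55:0/35 58:0/35 61:0/35 64:0/35
-x  -30 25:-1/73 28:-1/74 31:-1/73 34:-1/73 37:-1/73 40:-1/72 43:0/69 46:0/61 49:0/49 52:0/39 55:0/35 58:1/35 61:0/35 64:0/35
-x  -60 25:-1/72 28:-1/73 31:-2/73 34:-2/73 37:-1/72 40:-1/72 43:-1/70 46:0/62 49:-1/47 52:0/51 55:0/71 58:0/78 61:0/78 64:0/78
-x  -85 25:-1/72 28:-2/73 31:-1/72 34:-1/72 37:-2/72 40:-1/71 43:-1/70 46:0/78 49:3/82 52:9/46 55:18/14 58:29/16 61:39/41 64:19/89
```

Request:
{"fn": "send_rows", "kwargs": {"moves": [[-5,0,0,0],[-10,0,0,0],[-15,0,0,0],[-15,0,0,0],[-5,0,0,0],[0,0,0,0],[0,0,0,0]]}}

```text
time: 39.02
tool_pos: [548.6, 39.5, 106.0]
tcp_rot: [0.145, 1.57, -3.133]
contact_force: [-0.5, -0.5, -1.7]
grip_width: 50.0
```

```bash
cat >> h.py <<'E'
def yedge(name,xs,z0,z1,y=98,ch='g'):
    from scipy.ndimage import map_coordinates
    im=cv2.imread(f'pics/{name}.png').astype(float); s=im[:,:,0]-im[:,:,2]; g=im.mean(2)
    for x in xs:
        zs=np.arange(z0,z1,3); uv=np.array([proj(name,(*bx(x,y),z)) for z in zs]); c=[uv[:,1],uv[:,0]]
        print('%4d'%x,' '.join('%d:%d/%d'%(z,a,b) for z,a,b in zip(zs,map_coordinates(s,c,order=1),map_coordinates(g,c,order=1))))
E
python3 - <<'E'
from h import *
inbox(); shot('side','s10'); yedge('s10',[-45,-20,5,30,55,78],60,130)
E
```

```text
box-frame TCP 26.2 -0.1 z 106.0 F box -0.5 -0.6 -1.7 M [ 0.07 -0.    0.01] w 50.0
 -45 60:19/22 63:6/36 66:0/42 69:-1/46 72:-1/54 75:-1/56 78:-1/54 81:0/38 84:0/48 87:0/76 90:0/80 93:0/78 96:0/77 99:0/76 102:0/77 105:0/77 108:0/77 111:0/77 114:0/78 117:0/77 120:0/77 123:0/78 126:0/72 129:0/46
 -20 60:-9/83 63:-9/84 66:-8/74 69:8/46 72:25/23 75:29/20 78:29/20 81:21/20 84:7/24 87:0/48 90:0/75 93:0/80 96:0/78 99:0/77 102:0/77 105:0/78 108:0/78 111:0/77 114:0/78 117:0/79 120:0/80 123:0/79 126:0/52 129:0/35
   5 60:26/18 63:27/22 66:28/21 69:26/19 72:22/17 75:20/13 78:17/14 81:18/14 84:13/14 87:5/22 90:0/44 93:0/70 96:0/61 99:0/38 102:1/34 105:0/36 108:0/36 111:0/35 114:0/35 117:0/35 120:0/35 123:0/35 126:0/36 129:0/35
  30 60:18/14 63:18/14 66:20/16 69:24/19 72:28/23 75:27/20 78:21/16 81:19/14 84:19/12 87:16/14 90:10/21 93:1/40 96:0/59 99:0/51 102:0/37 105:0/35 108:0/36 111:0/34 114:0/36 117:1/34 120:0/35 123:0/36 126:0/36 129:0/35
  55 60:19/14 63:22/16 66:22/25 69:9/41 72:-4/61 75:-12/92 78:-16/127 81:-17/143 84:-17/144 87:-17/142 90:-17/136 93:-9/82 96:-1/43 99:0/64 102:0/66 105:0/47 108:0/36 111:0/35 114:0/35 117:0/35 120:0/33 123:0/44 126:-4/67 129:-12/115
  78 60:-17/144 63:-16/139 66:-16/140 69:-16/141 72:-16/140 75:-16/140 78:-16/139 81:-16/140 84:-17/142 87:-17/143 90:-16/144 93:-15/127 96:-9/78 99:-1/47 102:0/65 105:-8/107 108:-15/135 111:-17/142 114:-17/143 117:-17/145 120:-17/144 123:-17/143 126:-17/142 129:-17/141
```

Request:
{"fn": "send_rows", "kwargs": {"moves": [[10,0,0,0],[15,0,0,0],[9,0,0,0],[5,0,0,0],[2,0,0,0],[1,0,0,0],[0,0,0,0]]}}

```text
time: 39.95
tool_pos: [549.2, 39.5, 64.7]
tcp_rot: [3.088, 1.57, -0.191]
contact_force: [0.4, -0.2, -2.3]
grip_width: 49.6
```

```bash
python3 - <<'E'
from h import *
inbox()
E
```

```text
box-frame TCP 26.8 -0.0 z 64.7 F box 0.4 -0.1 -2.3 M [ 0.06 -0.02 -0.03] w 49.6
```

Request:
{"fn": "send_rows", "kwargs": {"moves": [[0.5,0,4,0],[0,0,4,0],[0,0,4,0],[0,0,4,0],[0,0,3,0],[0,0,2,0],[0,0,0,0]]}}

```text
time: 40.83
tool_pos: [529.2, 42.3, 64.4]
tcp_rot: [-3.121, 1.568, -0.116]
contact_force: [5.0, 0.8, -3.2]
grip_width: 49.4
```

```bash
python3 - <<'E'
from h import *
inbox(); shot('side','s11'); edges('s11',65,-64,(85,60,30)); yedge('s11',[-45,-20,5,30,55],36,70)
E
```

```text
box-frame TCP 6.6 0.0 z 64.4 F box 4.8 1.4 -3.2 M [ 0.1  -0.69  0.28] w 49.4
+x   85 34:54/43 37:47/36 40:27/26 43:6/26 46:0/45 49:0/66 52:0/66 55:-1/70 58:-3/97 61:-9/128 64:-16/141 67:-17/141 70:-17/140 73:-16/139 76:-16/139 79:-17/138 82:-16/138
+x   60 34:1/34 37:0/34 40:0/35 43:0/35 46:0/35 49:1/37 52:0/54 55:0/52 58:-3/75 61:-11/119 64:-15/138 67:-16/139 70:-16/139 73:-16/141 76:-16/143 79:-17/142 82:-17/140
+x   30 34:0/35 37:0/35 40:0/35 43:0/35 46:0/34 49:0/33 52:0/32 55:3/41 58:-5/88 61:-16/132 64:-18/143 67:-17/143 70:-17/142 73:-16/141 76:-16/140 79:-16/142 82:-17/145
-x   85 25:23/17 28:22/16 31:19/19 34:11/31 37:0/57 40:-2/98 43:-5/137 46:-4/155 49:-4/158 52:-4/157 55:-4/157 58:-3/156 61:-4/156 64:-3/155
-x   60 25:21/16 28:22/17 31:17/22 34:7/36 37:0/64 40:-2/105 43:-3/140 46:-3/154 49:-4/156 52:-4/156 55:-3/156 58:-3/155 61:-3/157 64:-2/154
-x   30 25:22/14 28:20/15 31:15/20 34:6/35 37:0/66 40:-3/107 43:-3/101 46:-1/76 49:-1/72 52:-1/73 55:-1/74 58:-2/72 61:-1/72 64:-1/69
 -45 36:18/14 39:24/21 42:46/39 45:42/55 48:12/69 51:0/75 54:0/76 57:0/76 60:0/77 63:0/76 66:0/76 69:0/75
 -20 36:19/15 39:28/21 42:47/36 45:44/44 48:16/53 51:0/70 54:0/70 57:0/56 60:0/43 63:0/35 66:0/34 69:0/34
   5 36:21/14 39:31/23 42:48/38 45:43/40 48:16/34 51:0/48 54:0/72 57:0/64 60:0/41 63:0/34 66:0/35 69:0/36
  30 36:19/15 39:26/21 42:46/36 45:52/40 48:30/26 51:7/20 54:0/41 57:0/69 60:0/66 63:0/43 66:0/34 69:0/35
  55 36:19/13 39:27/19 42:48/38 45:55/45 48:51/40 51:33/26 54:10/22 57:0/35 60:0/62 63:0/71 66:-2/76 69:-6/103
```

Request:
{"fn": "send_rows", "kwargs": {"moves": [[1,0,-0.5,0],[1,0,0,0],[1,0,-0.5,0],[1,0,0,0],[0,0,0,0]]}}

```text
time: 41.5
tool_pos: [529.9, 42.0, 60.6]
tcp_rot: [-3.114, 1.569, -0.11]
contact_force: [5.9, -0.5, 4.5]
grip_width: 49.7
```

```bash
python3 - <<'E'
from h import *
inbox(); shot('top','t3'); shot('side','s12')
a=cv2.imread('pics/t3.png')[175:275,195:300];b=cv2.imread('pics/s12.png')[170:270,215:335]
a=cv2.resize(a,None,fx=3.8,fy=3.8,interpolation=cv2.INTER_CUBIC);b=cv2.resize(b,None,fx=3.3,fy=3.8,interpolation=cv2.INTER_CUBIC)
o=np.hstack([a,b]);print(o.shape);cv2.imwrite('pics/m3.png',o)
E
```

```text
box-frame TCP 7.3 -0.2 z 60.6 F box 5.9 0.3 4.5 M [-0.19 -0.39  0.12] w 49.7
(380, 795, 3)
```

View pics/m3.png

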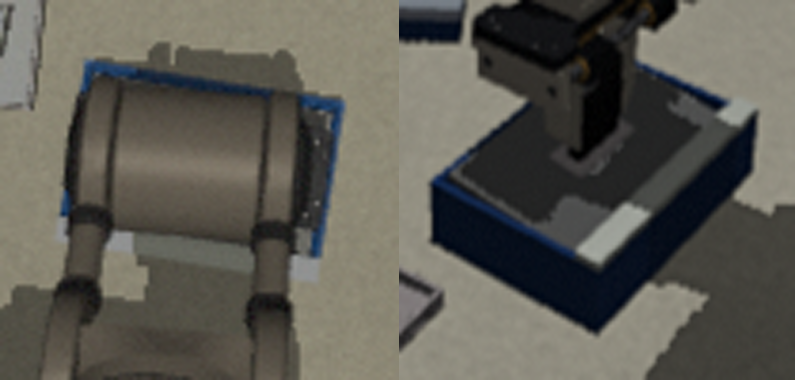

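View 16 (the last) shows the cover's near edge under the lip and the far side still raised. Next I level it down.

Request:
{"fn": "send_rows", "kwargs": {"moves": [[1,0,-0.8,0],[1,0,-0.4,0],[1,0,-0.4,0],[1,0,-0.2,0],[0,0,0,0]]}}

```text
time: 42.22
tool_pos: [531.6, 41.9, 56.4]
tcp_rot: [-2.995, 1.569, 0.009]
contact_force: [5.3, -0.7, 4.9]
grip_width: 49.5
```

```bash
python3 - <<'E'
from h import *
inbox()
E
```

```text
box-frame TCP 9.0 -0.1 z 56.4 F box 5.3 0.0 4.9 M [-0.12 -0.45  0.06] w 49.5
```

Request:
{"fn": "send_rows", "kwargs": {"moves": [[1,0,-0.3,0],[1,0,-0.2,0],[1,0,0,0],[1,0,0,0],[0,0,0,0]]}}

```text
time: 42.85
tool_pos: [532.7, 41.9, 52.6]
tcp_rot: [-2.973, 1.568, 0.031]
contact_force: [5.4, 0.4, 5.7]
grip_width: 50.0
```

```bash
python3 - <<'E'
from h import *
inbox()
E
```

```text
box-frame TCP 10.1 0.1 z 52.6 F box 5.3 1.1 5.7 M [ 0.06 -0.69  0.03] w 50.0
```

Request:
{"fn": "send_rows", "kwargs": {"moves": [[1,0,0,0],[1,0,0,0],[1,0,0,0],[0,0,0,0]]}}

```text
time: 43.35
tool_pos: [532.8, 41.9, 52.4]
tcp_rot: [-3.041, 1.566, -0.037]
contact_force: [-0.9, -0.1, 29.2]
grip_width: 49.6
```

```bash
python3 - <<'E'
from h import *
inbox(); shot('side','s13'); yedge('s13',[-45,-20,5,30,55],30,66);edges('s13',66,-64,(85,60,30))
E
```

```text
box-frame TCP 10.3 0.1 z 52.4 F box -0.8 -0.2 29.2 M [0.08 0.67 0.02] w 49.6
 -45 30:21/15 33:20/14 36:19/14 39:23/21 42:46/39 45:42/54 48:12/70 51:0/75 54:0/76 57:0/76 60:0/75 63:0/76
 -20 30:22/14 33:19/16 36:20/14 39:28/21 42:47/38 45:43/55 48:16/68 51:1/61 54:0/41 57:0/33 60:0/34 63:0/35
   5 30:19/15 33:20/14 36:20/14 39:30/23 42:49/41 45:44/46 48:16/39 51:0/34 54:0/34 57:0/34 60:0/34 63:0/35
  30 30:20/15 33:19/14 36:20/14 39:27/19 42:47/36 45:47/44 48:19/39 51:0/35 54:0/34 57:0/35 60:0/35 63:0/35
  55 30:19/14 33:19/16 36:18/15 39:28/19 42:49/38 45:50/47 48:26/40 51:14/27 54:18/18 57:22/15 60:24/18 63:40/29
+x   85 34:40/45 37:21/35 40:16/23 43:20/17 46:21/15 49:28/20 52:46/35 55:41/63 58:8/105 61:-13/137 64:-17/142 67:-17/141 70:-16/140 73:-16/140 76:-17/139 79:-17/138 82:-17/139
+x   60 34:0/35 37:4/29 40:12/20 43:17/14 46:19/13 49:21/12 52:22/20 55:12/49 58:-2/94 61:-13/129 64:-16/139 67:-16/139 70:-15/139 73:-16/141 76:-17/143 79:-17/142 82:-16/140
+x   30 34:1/34 37:5/28 40:13/18 43:18/13 46:19/13 49:22/12 52:24/17 55:14/43 58:-6/104 61:-16/139 64:-17/144 67:-17/145 70:-17/144 73:-13/101 76:-8/54 79:-7/45 82:-6/47
-x   85 25:23/17 28:22/16 31:19/18 34:10/31 37:1/57 40:-3/98 43:-4/137 46:-4/155 49:-4/159 52:-4/159 55:-4/157 58:-4/156 61:-4/156 64:-4/155
-x   60 25:23/15 28:22/15 31:17/20 34:8/36 37:0/64 40:-2/105 43:-3/139 46:-3/154 49:-3/157 52:-4/156 55:-5/155 58:-4/156 61:-4/156 64:-3/155
-x   30 25:22/13 28:19/15 31:15/21 34:6/36 37:0/66 40:-3/107 43:-2/101 46:-2/76 49:-1/72 52:-1/74 55:-1/73 58:-2/72 61:-1/71 64:-1/68
```

Contact is firm at z=52.4 (29 N), and the cover's top reads about 40 mm below the far wall, so it is seated. Releasing.

Request:
{"fn": "send_rows", "kwargs": {"moves": [[-2.5,0,0,0],[0,0,0,0],[0,0,0,0],[0,0,0,0],[-10,0,0,0],[-30,0,0,0],[-50,0,0,0],[0,0,0,0]], "hand": 0.68}}

```text
time: 44.4
tool_pos: [533.9, 41.8, 145.8]
tcp_rot: [-3.074, 1.562, -0.069]
contact_force: [-0.2, 0.0, -1.0]
grip_width: 62.1
```

```bash
python3 - <<'E'
from h import *
inbox(); plan(642.1,-234.3,150,None)
shot('side','s14');edges('s14',66,-64,(85,30,-30));yedge('s14',[-45,5,55],30,60)
E
```

```text
box-frame TCP 11.3 0.2 z 145.8 F box -0.2 0.0 -1.0 M [ 0.04  0.   -0.06] w 62.1
t=44.4 pos [533.9  41.8 145.8] jaw -97.8 q6 1.64 w 62.1 | tx ty tz [  -3.1  258.8 -144.9] 
+x   85 34:40/45 37:20/31 40:13/18 43:17/13 46:19/13 49:20/12 52:22/17 55:15/44 58:-3/96 61:-15/134 64:-17/141 67:-16/139 70:-16/138 73:-16/138 76:-16/138 79:-16/136 82:-16/137
+x   30 34:0/33 37:6/27 40:13/18 43:17/14 46:18/12 49:21/12 52:23/17 55:14/42 58:-6/102 61:-17/137 64:-17/142 67:-17/140 70:-16/139 73:-16/140 76:-16/138 79:-16/139 82:-16/139
+x  -30 34:0/36 37:6/28 40:14/17 43:18/13 46:18/12 49:21/11 52:24/16 55:14/38 58:-8/105 61:-16/138 64:-17/144 67:-17/143 70:-16/142 73:-17/139 76:-16/141 79:-16/141 82:-16/139
-x   85 25:22/17 28:22/16 31:20/18 34:12/30 37:0/56 40:-2/97 43:-4/136 46:-4/153 49:-4/156 52:-4/156 55:-4/155 58:-4/154 61:-4/154 64:-4/153
-x   30 25:21/15 28:22/15 31:16/21 34:6/37 37:0/67 40:-3/105 43:-3/101 46:-1/76 49:-1/70 52:-1/72 55:-1/73 58:-1/72 61:-1/71 64:-1/67
-x  -30 25:19/12 28:18/13 31:12/20 34:5/34 37:0/47 40:-1/59 43:-1/68 46:-1/71 49:-1/71 52:-2/72 55:-2/71 58:-2/71 61:-1/71 64:-1/67
 -45 30:20/14 33:19/15 36:18/14 39:23/20 42:45/39 45:41/54 48:12/69 51:0/74 54:0/75 57:0/75
   5 30:19/15 33:19/13 36:21/12 39:30/22 42:48/40 45:43/45 48:16/39 51:1/34 54:0/34 57:0/33
  55 30:21/14 33:20/14 36:19/14 39:27/19 42:49/39 45:49/48 48:26/38 51:12/22 54:15/14 57:19/13
```

Request:
{"fn": "send_rows", "kwargs": {"moves": [[0,43.1,-24.1,0],[0,43.1,-24.1,0],[0,43.1,-24.1,0],[0,43.1,-24.1,0],[0,43.1,-24.1,0],[0,43.1,-24.1,0],[0,0,0,-10],[0,0,0,-10]]}}

```text
time: 45.45
tool_pos: [638.4, -234.5, 139.2]
tcp_rot: [-0.69, 1.567, 2.668]
contact_force: [0.1, -0.4, -0.4]
grip_width: 62.5
```

Request:
{"fn": "send_rows", "kwargs": {"moves": [[0,0,0,-10.5],[0,0,0,-10.5],[0,0,0,-10.5],[0,0,0,-10.5],[0,0,0,-10.5],[0,0,0,-10.5],[0,0,0,-10.5],[0,0,0,-10.5]], "hand": 0.4}}

```text
time: 46.45
tool_pos: [638.5, -233.7, 139.7]
tcp_rot: [-2.134, 1.568, 2.691]
contact_force: [0.2, 0.6, 0.1]
grip_width: 36.9
```

Request:
{"fn": "send_rows", "kwargs": {"moves": [[0,0,0,-10],[0,0,0,-10],[0,0,0,-10],[0,0,0,-10],[0,0,0,-10],[0,0,0,-10],[0,0,0,-10],[0,0,0,0]]}}

```text
time: 47.45
tool_pos: [638.7, -233.7, 140.0]
tcp_rot: [2.932, 1.568, 2.689]
contact_force: [0.6, 0.7, 0.3]
grip_width: 36.8
```

```bash
python3 - <<'E'
from h import *
plan(642.1,-234.3,44,85.8); inbox()
# compare cover before/after & selector refine from top0: disc dark blob z~36
im=cv2.imread('pics/top0.png')[160:205,315:360]; m=(im.max(2)<60).astype(np.uint8);k,l,st,c=cv2.connectedComponentsWithStats(m)
for i in range(1,k):
    if st[i,4]>60: print(st[i],c[i]+[315,160],ray('top0',*(c[i]+[315,160]),40))
E
```

```text
t=47.5 pos [ 638.7 -233.7  140. ] jaw 76.1 q6 -1.79 w 36.8 | tx ty tz [95.9  0.2  3.7] turn -9.7 (or 170.3) ty tz after turn -0.4 3.7
box-frame TCP 152.9 -258.4 z 140.0 F box 0.5 0.8 0.3 M [ 0.05 -0.2  -0.03] w 36.8
[ 14  14  16  17 195] [336.41025641 182.03076923] [ 643.66384088 -231.41370907   40.        ]
```

Request:
{"fn": "send_rows", "kwargs": {"moves": [[0,0,4,-9.7],[20,0,0,0],[30,0,0,0],[25,0,0,0],[13,0,0,0],[6,0,0,0],[0,0,0,0]]}}

```text
time: 48.32
tool_pos: [643.4, -235.1, 47.7]
tcp_rot: [-0.599, 1.57, -0.672]
contact_force: [-0.0, 0.1, -0.1]
grip_width: 36.6
```

```bash
python3 - <<'E'
from h import *
plan(642.6,-233.9,44,85.8); print(get_obs()['contact_force'])
E
```

```text
t=48.3 pos [ 643.4 -235.1   47.7] jaw 85.8 q6 -1.96 w 36.6 | tx ty tz [ 3.7  1.1 -0.9] turn -0.0 (or 180.0) ty tz after turn 1.1 -0.9
[-0.04595568  0.08206835 -0.05801236]
```

Close on the bar.

Request:
{"fn": "send_rows", "kwargs": {"moves": [[2,1,-0.8,0],[0,0,0,0],[0,0,0,0],[0,0,0,0],[0,0,0,0],[0,0,0,0]], "hand": 0}}

```text
time: 49.08
tool_pos: [642.7, -234.1, 46.0]
tcp_rot: [-0.459, 1.57, -0.532]
contact_force: [-0.9, -0.2, 4.2]
grip_width: 12.0
```

```bash
python3 - <<'E'
from h import *
plan(642.6,-233.9,44,85.8); o=get_obs();print(o['contact_force'],o['moment'])
E
```

```text
t=49.1 pos [ 642.7 -234.1   46. ] jaw 85.8 q6 -1.96 w 12.0 | tx ty tz [ 2.   0.1 -0.1] turn 0.0 (or -180.0) ty tz after turn 0.1 -0.1
[-0.86750852 -0.19369281  4.15475387] [ 0.14387117 -0.03389291 -0.08488991]
```

Request:
{"fn": "send_rows", "kwargs": {"moves": [[0,0,0,10],[0,0,0,10],[0,0,0,10],[0,0,0,10],[0,0,0,10],[0,0,0,10],[0,0,0,10],[0,0,0,0]]}}

```text
time: 50.08
tool_pos: [641.9, -234.5, 45.5]
tcp_rot: [-1.336, 1.569, -2.628]
contact_force: [-1.1, -4.1, 5.2]
grip_width: 13.7
```

Request:
{"fn": "send_rows", "kwargs": {"moves": [[0,0,0,10],[0,0,0,10],[0,0,0,10],[0,0,0,10],[0,0,0,10],[0,0,0,10],[0,0,0,10],[0,0,0,10]]}}

```text
time: 51.08
tool_pos: [642.1, -233.4, 45.3]
tcp_rot: [-1.041, 1.569, 2.551]
contact_force: [-1.7, 0.2, 2.3]
grip_width: 18.8
```

```bash
python3 - <<'E'
from h import *
plan(642.6,-233.9,46,-64.2); o=get_obs();print(o['contact_force'],o['moment'])
E
```

```text
t=51.1 pos [ 642.1 -233.4   45.3] jaw -64.2 q6 0.66 w 18.8 | tx ty tz [-0.7  0.7 -0.3] turn -0.0 (or 180.0) ty tz after turn 0.7 -0.3
[-1.67282183  0.16393831  2.33860514] [0.17346831 0.20435843 0.99581362]
```

Request:
{"fn": "send_rows", "kwargs": {"moves": [[0,0,0,0],[0,0,0,0],[0,0,0,0],[0,0,0,0]]}}

```text
time: 51.58
tool_pos: [642.1, -233.5, 45.3]
tcp_rot: [-1.085, 1.569, 2.509]
contact_force: [-3.3, 2.9, 2.8]
grip_width: 18.3
```

```bash
python3 - <<'E'
from h import *
plan(642.6,-233.9,46,-64.2); o=get_obs();print(o['contact_force'],o['moment'])
shot('side','s15')
for z in (68,): 
  for ang in range(0,211,30):
    pass
E
```

```text
t=51.6 pos [ 642.1 -233.5   45.3] jaw -64.1 q6 0.66 w 18.3 | tx ty tz [-0.7  0.6 -0.3] turn 0.1 (or -179.9) ty tz after turn 0.6 -0.3
[-3.32969636  2.85944754  2.78442933] [0.5602179  0.53269007 0.80915779]
```

Request:
{"fn": "send_rows", "kwargs": {"moves": [[0,0,0,-10],[0,0,0,0],[0,0,0,0]]}}

```text
time: 52.0
tool_pos: [642.6, -232.9, 45.3]
tcp_rot: [-2.093, 1.569, 1.674]
contact_force: [-2.3, 4.5, 1.7]
grip_width: 15.9
```

Request:
{"fn": "send_rows", "kwargs": {"moves": [[0,0,0,-10],[0,0,0,0],[0,0,0,0]]}}

```text
time: 52.38
tool_pos: [642.7, -232.7, 45.3]
tcp_rot: [-2.368, 1.569, 1.574]
contact_force: [-1.8, 4.8, 3.0]
grip_width: 13.5
```

```bash
python3 - <<'E'
from h import *
plan(642.6,-233.9,46,-64.2); o=get_obs();print(o['contact_force'],o['moment'])
E
```

```text
t=52.4 pos [ 642.7 -232.7   45.3] jaw -44.2 q6 0.31 w 13.5 | tx ty tz [-0.7  0.8  0.9] turn 20.0 (or -160.0) ty tz after turn 1.1 0.6
[-1.76996209  4.81442211  3.02235902] [0.90052112 0.25963684 0.33034215]
```

Request:
{"fn": "send_rows", "kwargs": {"moves": [[0,0,0,0],[0,0,0,0],[0,0.9,0.8,-10],[0,0,0,0],[0,0,0,0]], "hand": 0.4}}

```text
time: 53.0
tool_pos: [642.7, -235.4, 45.5]
tcp_rot: [1.585, 1.57, -0.586]
contact_force: [0.2, 0.8, 0.2]
grip_width: 36.9
```

Request:
{"fn": "send_rows", "kwargs": {"moves": [[0,0,0,0],[0,0,0,0],[0,0,0,0],[0,0,0,0],[0,0,0,0]], "hand": 0}}

```text
time: 53.62
tool_pos: [641.4, -234.3, 45.4]
tcp_rot: [-1.444, 1.568, 2.672]
contact_force: [-3.6, 2.9, 2.6]
grip_width: 11.7
```

```bash
python3 - <<'E'
from h import *
plan(642.6,-233.9,46,-64.2); o=get_obs();print(o['contact_force'],o['moment'])
E
```

```text
t=53.6 pos [ 641.4 -234.3   45.4] jaw -34.2 q6 0.13 w 11.7 | tx ty tz [-0.6  0.8 -1. ] turn 30.0 (or -150.0) ty tz after turn 0.1 -1.3
[-3.6113763   2.88470897  2.57644982] [ 0.43219924  0.73261107 -0.04152453]
```

Request:
{"fn": "send_rows", "kwargs": {"moves": [[0,0,0,3],[0,0,0,3],[0,0,0,3],[0,0,0,3],[0,0,0,3],[0,0,0,3],[0,0,0,0]]}}

```text
time: 54.5
tool_pos: [641.2, -234.5, 45.5]
tcp_rot: [-0.872, 1.567, 2.931]
contact_force: [-4.7, 1.8, 4.1]
grip_width: 13.6
```

Request:
{"fn": "send_rows", "kwargs": {"moves": [[0,0,0,3],[0,0,0,3],[0,0,0,3],[0,0,0,3],[0,0,0,0],[0,0,0,0]]}}

```text
time: 55.25
tool_pos: [641.3, -234.2, 45.4]
tcp_rot: [-0.945, 1.567, 2.647]
contact_force: [-4.6, 2.1, 3.6]
grip_width: 11.7
```

```bash
python3 - <<'E'
from h import *
plan(642.6,-233.9,46,-64.2); o=get_obs();print(o['contact_force'],o['moment'])
E
```

```text
t=55.2 pos [ 641.3 -234.2   45.4] jaw -64.2 q6 0.66 w 11.7 | tx ty tz [-0.6  0.3 -1.3] turn 0.0 (or -180.0) ty tz after turn 0.3 -1.3
[-4.58370427  2.10605875  3.60695792] [ 0.41464199  0.82992004 -0.10973374]
```

Request:
{"fn": "send_rows", "kwargs": {"moves": [[0,0,0,0],[0,0,0,0],[0,0,0,0],[-20,0,0,0],[-40,0,0,0],[-50,0,0,0],[-20,0,0,0],[0,0,0,0]], "hand": 0.4}}

```text
time: 56.25
tool_pos: [643.5, -235.6, 177.5]
tcp_rot: [2.211, 1.566, -0.48]
contact_force: [-0.5, -0.7, -0.2]
grip_width: 36.8
```

```bash
python3 - <<'E'
from h import *
plan(400,-380,200)
E
```

```text
t=56.2 pos [ 643.5 -235.6  177.5] jaw -64.2 q6 0.66 w 36.8 | tx ty tz [-23.1  23.9 282. ]
```

Request:
{"fn": "send_rows", "kwargs": {"moves": [[-5,4,47,0],[-5,4,47,0],[-5,4,47,0],[-5,4,47,0],[0,4,47,0],[0,4,47,0],[0,0,0,0],[0,0,0,0]]}}

```text
time: 57.25
tool_pos: [399.3, -379.2, 194.5]
tcp_rot: [-1.616, 1.569, 1.976]
contact_force: [-0.6, -0.7, 0.9]
grip_width: 36.7
```

```bash
python3 - <<'E'
from h import *
np.set_printoptions(suppress=True,precision=1)
shot('top','t4'); shot('side','s16')
im=cv2.imread('pics/t4.png')
sub=im[168:196,322:352]
print('selector gray'); 
for r in sub.mean(2).astype(int): print(' '.join('%3d'%v for v in r))
# pointer prediction at click k (white line on bar top z=68, outer half)
for k in (4,5,6):
    a=np.radians(-4.2+180-30*k); print(k,proj('t4',(642.6+15*np.cos(a),-233.9+15*np.sin(a),68)))
# cover: grey region in box
b=im[190:255,200:300].astype(int); m=((abs(b[:,:,0]-b[:,:,2])<14)&(b.mean(2)>45)&(b.mean(2)<112)).astype(np.uint8)
k,l,st,c=cv2.connectedComponentsWithStats(m)
for i in range(1,k):
    if st[i,4]>300:
        q,_=cv2.findContours((l==i).astype(np.uint8),0,1); h=max(q,key=cv2.contourArea); rr=cv2.minAreaRect(h); print(st[i],rr)
        cc=np.array(rr[0])+[200,190]; p=ray('t4',*cc,40)[:2]; v=np.load('box.npy');a=np.radians(v[2]);d=p-v[:2];print('centre in box',np.cos(a)*d[0]+np.sin(a)*d[1],-np.sin(a)*d[0]+np.cos(a)*d[1])
# bystander/tray diff against first image
d=np.abs(im.astype(int)-cv2.imread('pics/top0.png')).max(2)
for n,(x0,y0,x1,y1) in dict(dish=(195,125,225,155),jar=(240,135,265,162),slide=(275,122,310,160)).items(): print(n,(d[y0:y1,x0:x1]>40).sum())
yedge('s16',[-45,5,55],30,60);edges('s16',66,-64,(85,0,-85))
E
```

```text
selector gray
127  78  88  96  99  97 101 110 108 108 101  94  99 114 111 111 134 131 129 131 131 133 134 132 129 131 130 134 134 133
105  52  93  95  95  94  95  96  95  94  93  92  93  98 101  98 104 110  90  92  86  85 100 112 107 111 131 133 134 136
 80  50  99  98  92  95  94  95  95  97  95  96  94  94  92  94  88  96  91  92  91  92  94 101  97  99 100 109 105 106
 58  51  94  94  94  95  96  93  94  92  85  94  96  92  94  89  67  96  97  93  94  92  91  94  95  94  95  95  93  95
 39  48  98  97  97  95  95  96  94  90  62  95  95  95  94  93  85  97  95  92  94  93  94  93  92  92  95  95  94  95
 40  51  95  95  95  96  96  95  94  90  62  97  93  93  95  95  94  95  95  96  89  60  71  95  93  94  92  91  93 101
 39  54  95  95  97  93  94  93  96  92  90  95  90  67  60  65  81  94  92  94  92  67  90  93  97  93  95  93  96  99
 35  59 101  95  90  71  94  95  91  92  90  73  75  45  81  85  50  61  62  80  94  91  94  95  93  91  92  93  94  96
 37  62  96  95  92  54  79  92  95  87  59  32  38  34  78 130  41  28  44  51  78  94  93  96  96  94  93  92  92 102
 32  7
[... 3050 characters left out ...]
43/59 58:0/113 61:-17/136 64:-18/140 67:-17/141 70:-17/142 73:-16/139 76:-16/137 79:-15/137 82:-16/137
+x  -85 34:1/72 37:4/59 40:10/35 43:19/18 46:24/13 49:33/20 52:44/38 55:34/67 58:3/108 61:-15/134 64:-18/140 67:-16/141 70:-16/141 73:-16/139 76:-16/138 79:-15/138 82:-15/138
-x   85 25:22/17 28:22/15 31:21/17 34:11/31 37:1/55 40:-3/96 43:-4/135 46:-4/151 49:-4/154 52:-4/155 55:-3/153 58:-4/152 61:-4/153 64:-4/152
-x    0 25:21/15 28:21/14 31:16/20 34:7/34 37:0/65 40:-3/107 43:-3/137 46:-3/149 49:-3/151 52:-4/152 55:-4/151 58:-4/149 61:-3/148 64:-2/142
-x  -85 25:21/14 28:21/15 31:17/18 34:9/27 37:0/57 40:-3/102 43:-4/138 46:-4/150 49:-4/150 52:-4/149 55:-4/148 58:-4/149 61:-2/148 64:-2/145
```

```bash
python3 -c "
from h import *
print(close_job())"
```

```text
the job is handed in; nothing more can be done
None
```

I finished the whole job and handed it in after about 57 s of robot time. The hand-in gives no verdict.

**What I did**
- **Case:** the spent case is in the tray.
- **Tins:** the three tins present stand in pockets 1, 2 and 3. The pocket 3 tin first landed tilted on a rib, so I gripped it again and reset it about 2 mm further over.
- **Cover:** the grip held the cover level when lifted. I tilted it about 7° by pressing its far side on the box wall, slid the near edge under the lip, levelled it down until it stopped firmly, and released it. The 7° is just under the 8–20° you gave.
- **Selector:** the bar slipped in the grip on the first turn and stopped at click 4. I gripped it again and turned it slowly to click 5.

**Last checks**
- **Selector:** the top view shows the pointer where click 5 should be, to within about 1 pixel.
- **Cover:** from the side its far edge reads the same height along its whole length, below the far wall top. From above it is centred to within roughly 2 mm.
- **Bystanders:** the jar, slide box and dish are unchanged from the first picture.
- **Robot:** the gripper is open and clear of everything.

**Not checked, or not exact**
- **Tins under the cover:** I could not check the tins once the cover was on. My last look at the pocket 3 tin, just before covering, showed it flat.
- **Case:** I did not check it again at the end.
- **Side camera:** its heights were a few mm off from the arm's own readings.

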